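# Hang the parts pail by its wire bail

### The job

Swing the folded-down wire bail of the small metal parts pail upright while the pail stays standing where it is on the bench. Then carry the pail by the bail's black grip to the stand and lower it slowly and gently until the wire lies in the troughs of both prongs and they carry the pail's weight; only then let go, so that it hangs there still, upright and clear of the bench. Do not press hard on the stand or tip the pail, and leave everything else on the bench alone.

Things in the scene. Friction and masses are not known exactly. Their poses are not given: they have to be found in the camera images.
- pail: loose open metal pail, 74 mm across at the rim, 60 mm tall, 0.3 to 0.6 kg with its contents. Origin at the centre of its underside, z up. The bail's hinge axis runs along the pail's y, 53 mm above the origin, through two ears at the rim. At yaw 0 the bail is folded down on the pail's -x side.
- bail (a joint): angle of the bail: 0 = level, sticking out to the pail's -x side; 1.571 = upright above the pail; at the start it rests folded on its stop at -0.27 (below level). The hinge is slightly stiff (about 0.01 N m): let go, the bail sinks back unless nearly upright.
- grip (a point): centre of the bail's cross part, 100 mm from the hinge axis, and of the black sleeve on it: 12 mm thick, 32 mm long, free to turn on the wire so that the bail can pivot while it is held. The bail is a U of 5 mm wire, 100 mm wide; bare wire runs straight to 42 mm either side of the centre. Axes turn with the bail: y along the sleeve, x from the grip towards the hinge.
- stand: steel stand fixed to the bench: foot 140 x 180 x 12 mm, post 18 mm thick, 287 mm tall; origin at the post's foot on the bench. A carrier clamped on the post holds two rigid parallel 7 mm prongs reaching 135 mm to the stand's -x side, 29 mm either side of its centre plane. The carrier's height differs each time and is not measured: a seated wire's centre is 188 to 228 mm above the bench, to be seen or felt.
- under_trough (a point): bench point straight below the middle of the two troughs (one near each prong's end), 120 mm from the post on the stand's -x side; a seated bail's grip centre is above it, its cross part parallel to the stand's y. Each trough is 23 mm clear at the mouth with a flat floor, between the upturned tip and the higher back part of the prong; both rise 11.5 mm above a seated wire's centre.
- phone: loose black phone lying flat, 150 x 72 x 9 mm; origin at the centre of its underside
- jar: loose small white screw-lid jar, 44 mm across, 50 mm tall, beside the pail; origin at the centre of its underside
- spool: loose grey spool standing on end, 54 mm across, 40 mm tall, near the pail; origin at the centre of its underside
- driver: loose black-handled screwdriver lying flat, 160 mm long
- tray: loose grey divided parts tray, 110 x 160 x 22 mm; origin at the centre of its underside
- tin: loose plain metal cup without any handle, 72 mm across, 75 mm tall; origin at the centre of its underside
- adapter: loose white plug adapter, 60 x 45 x 28 mm; origin at the centre of its underside

How it is judged:
By the outcome, as a careful person would: the job done as asked, in the order asked, and still so for the second after the job is handed in, with the robot touching nothing.
It also fails if it takes over 64 s, if anything falls off the work surface, if the arm or the gripper's body presses on something with over 40 N, if the wrist force passes 120 N, or if a joint passes its speed limit or range.

### The arm

A 6-joint arm with a two-finger parallel gripper is mounted at the origin on the work surface. World frame = base frame: x ahead of the robot, y to its left, z up, the work surface at z = 0. Lengths are in m, angles in degrees, forces in N, time in s.
With the tool pointing down it reaches from about 0.35 to 0.875 m from the base axis. Payload 4.2 kg.
Tool frame: the origin (TCP) lies on the centre line of the jaws, within the pads' length; the fingertips stand 11 mm ahead of it and the grasp point (between the pads) lies 8 mm behind it; y points along the fingers, z is the direction in which the jaws open and shut, and the axes are right-handed (so a half turn about y gives the same grasp; the last joint's range is limited). The gripper opens to 87 mm and grips with 3 to 60 N. Pads are 19 mm wide; open, the fingers measure 117 mm over their backs; the gripper's body (75 mm by 190 mm) begins 51 mm behind the grasp point.
Start: joints at [-48.495, 22.042, 0.453, 0, -68.411, -14.817], TCP at [0.281, -0.558, 0.234] pointing down, gripper open.
Joint ranges: [-179.83, 179.83], [-69.29, 118.12], [-61.27, 80.66], [-181.25, 117.63], [-171.15, -9.14], [-177.46, 177.46]. Speed limits (degrees/s): [159.86, 159.86, 180, 180, 180, 180].

### API

Orientations are given as a 3x3 rotation matrix whose columns are the frame's x, y, z axes.
In Python, from station import r, optics gives the robot as it stands. The module is installed in compiled form; this text tells all that it offers.
- The arm moves only by the tool step_arm, never from a script. Its argument "moves" is a list that holds one entry, the list of rows, each a list of 7 numbers: the turn, a rotation vector about the tool's x, y, z in rad, then the shift along the tool's x, y, z in cm, then the opening in per cent of the stroke, from 0 (shut) to 100 (fully open). A call has exactly 5 rows; each row is the pose to reach, as a shift and turn from the pose commanded when the call began, along the tool's axes at that moment; what a row does not reach only later rows make up. A row lasts 1/12 s, in which the tool goes at most 41.7 mm and 7.16 degrees, less where a joint would pass 70% of its speed; a pose out of reach is approached as far as the arm can. A call with a gripper value outside its range is refused whole. The fingers move at their own pace and stop on an object; the grip force is fixed at half the most. Time passes only in rows, so rows that repeat a pose let the fingers close, or fill a call up. It gives the time, the measured TCP pose, the force and the opening at its end, in the units of the state.
- r.sense(): the state, without advancing time (a new reading comes with each control period).
- optics.capture(name): name is "scene" or "top"; returns a dict with "image" (400x640x3 uint8, red, green, blue), "fov_y" (degrees; the focal length in pixels is half the picture's height over the tangent of half this angle, whatever the lens; pixels are square), "cx", "cy" (the principal point, pixels), "cam_to_world" (4x4, takes a point from camera to world coordinates). Camera axes: x right, y down, z forward; pixel columns grow to the right and rows downward; lengths in m; the calibration is good to about 2 mm. A picture is of the moment at which its call begins. There is no depth.
- r.finish_job(): hands the job in, once; it reports no verdict.
The state is a dict: "time_s": time; "joints": joint angles; "joint_velocities": joint speeds; "effort": joint torques, N m; "tcp_pos": TCP position; "ee_rot": TCP orientation; "wrist_force": force on the tool from outside, world axes, zero at the start; "moment": the same for the moment, N m; "gripper_width": opening from 0.0 (shut) to 1.0 (fully open).
Only numpy, scipy, OpenCV 4.12 (cv2) and the standard library are available. Lean on these libraries where they do the work, as an engineer would, in place of code of your own. Each camera call takes 0.05 s, during which the arm holds its last target.

## Working session

There is one attempt and no reset: what is moved stays moved. The work goes in short steps, Python scripts to look and compute and a tool call to move; the robot and the scene stay as the last step left them, time stands still between calls to the robot, and variables do not carry over. Pictures are saved under pics/ and viewed, and the job is handed in when it is done.

Besides the shell and the picture viewer there is one more tool, called after ">>>" by a JSON object that holds its "name" and its "arguments". step_arm: Moves the arm, as the interface text tells. Its arguments: {"type":"object","properties":{"moves":{"type":"array"}},"required":["moves"]}

```bash
mkdir -p pics; ls
python3 - <<'E'
from station import r, optics
import cv2, json, numpy as np
s=r.sense(); print(s)
for n in ("scene","top"):
    c=optics.capture(n); cv2.imwrite(f"pics/{n}0.png",c["image"][:,:,::-1])
    print(n,c["fov_y"],c["cx"],c["cy"],np.round(c["cam_to_world"],4).tolist())
E
```

```text
pics
{'time_s': 0.0, 'joints': array([-4.84949708e+01,  2.20910936e+01,  3.79521186e-01, -3.13396405e-02,
       -6.84117273e+01, -1.48163404e+01]), 'joint_velocities': array([-0.06444895, -0.08309861, -0.03008241, -0.01951205, -0.04525514,
       -0.03436494]), 'effort': array([ 1.00736626e-03, -3.90670609e+01,  1.87410629e+01,  4.21992481e+00,
        1.10128045e-02, -2.06980035e-04]), 'tcp_pos': array([ 0.2804731 , -0.55787423,  0.23244823]), 'ee_rot': array([[ 8.93550662e-01, -1.04515881e-03, -4.48961158e-01],
       [ 4.48962371e-01,  1.94862655e-03,  8.93548539e-01],
       [-5.90424942e-05, -9.99997555e-01,  2.21043353e-03]]), 'wrist_force': array([-0.24386231,  0.97514498, -0.37889026]), 'moment': array([-0.05027092, -0.01506636,  0.02041988]), 'gripper_width': 0.997264802867697}
scene 48.38148109196101 322.5462946205223 194.9290993877467 [[0.5467, 0.5472, -0.6338, 1.4466], [0.8373, -0.3466, 0.423, -0.6014], [0.0118, -0.7619, -0.6476, 0.9823], [0.0, 0.0, 0.0, 1.0]]
top 54.729361043322434 313.93257773960215 196.1641123639079 [[-0.0195, -0.9987, 0.048, 0.4715], [-0.9994, 0.0208, 0.0285, -0.0204], [-0.0294, -0.0474, -0.9984, 1.1883], [0.0, 0.0, 0.0, 1.0]]
```

View pics/scene0.png

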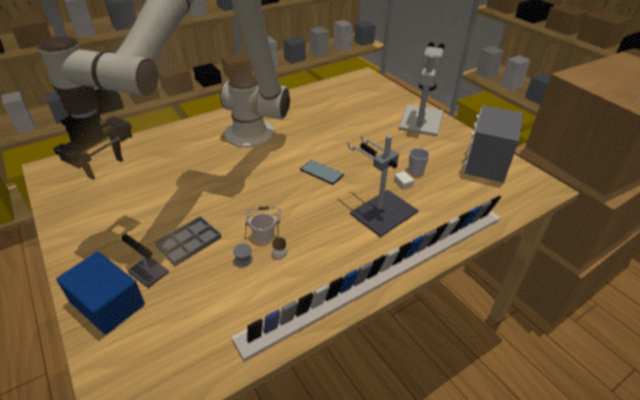

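View pics/top0.png

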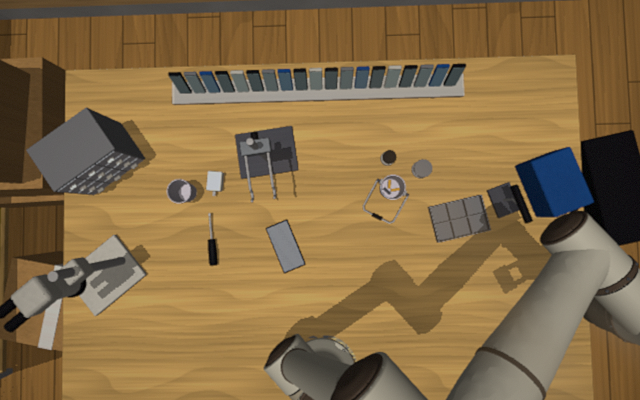

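The scene view shows the pail at about (262,228) with its bail towards the robot, and the stand at (385,200). The top view shows the pail at (392,187), the grip at (377,216) and the prongs at (250,180) and (272,180). I'll zoom in next.

```bash
cat > h.py <<'E'
from station import r, optics
import cv2, numpy as np
def cap(n):
    c=optics.capture(n); c["f"]=200/np.tan(np.radians(c["fov_y"]/2)); return c
def ray(c,u,v):
    T=c["cam_to_world"]; d=T[:3,:3]@np.array([(u-c["cx"])/c["f"],(v-c["cy"])/c["f"],1]); return T[:3,3],d/np.linalg.norm(d)
def onz(c,u,v,z):
    o,d=ray(c,u,v); return o+d*(z-o[2])/d[2]
def proj(c,p):
    T=c["cam_to_world"]; q=T[:3,:3].T@(np.asarray(p,float)-T[:3,3]); return np.array([c["cx"]+c["f"]*q[0]/q[2],c["cy"]+c["f"]*q[1]/q[2]])
def tri(c1,a,c2,b):
    o1,d1=ray(c1,*a);o2,d2=ray(c2,*b)
    A=np.stack([d1,-d2],1); t=np.linalg.lstsq(A,o2-o1,rcond=None)[0]
    p,q=o1+t[0]*d1,o2+t[1]*d2
    return (p+q)/2,np.linalg.norm(p-q)*1000
def crop(c,x0,y0,w,h,k,name):
    im=c["image"][y0:y0+h,x0:x0+w,::-1]; im=cv2.resize(im,None,fx=k,fy=k,interpolation=cv2.INTER_CUBIC)
    im=cv2.convertScaleAbs(im,alpha=1.4,beta=10)
    for i in range(0,w,10):
        cv2.line(im,(int(i*k),0),(int(i*k),8 if (x0+i)%50 else 16),(0,255,255),1)
        if (x0+i)%20==0: cv2.putText(im,str(x0+i),(int(i*k)+2,20),0,.4,(0,255,255),1)
    for i in range(0,h,10):
        cv2.line(im,(0,int(i*k)),(8,int(i*k)),(0,255,255),1)
        if (y0+i)%20==0: cv2.putText(im,str(y0+i),(10,int(i*k)+4),0,.4,(0,255,255),1)
    cv2.imwrite(f"pics/{name}.png",im)
E
python3 - <<'E'
from h import *
t=cap("top"); s=cap("scene")
crop(t,340,130,120,100,6,"t1"); crop(t,220,110,100,100,6,"t2")
crop(s,200,180,130,100,6,"s1"); crop(s,330,120,110,120,5,"s2")
E
```

```text
(no output)
```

View pics/t1.png

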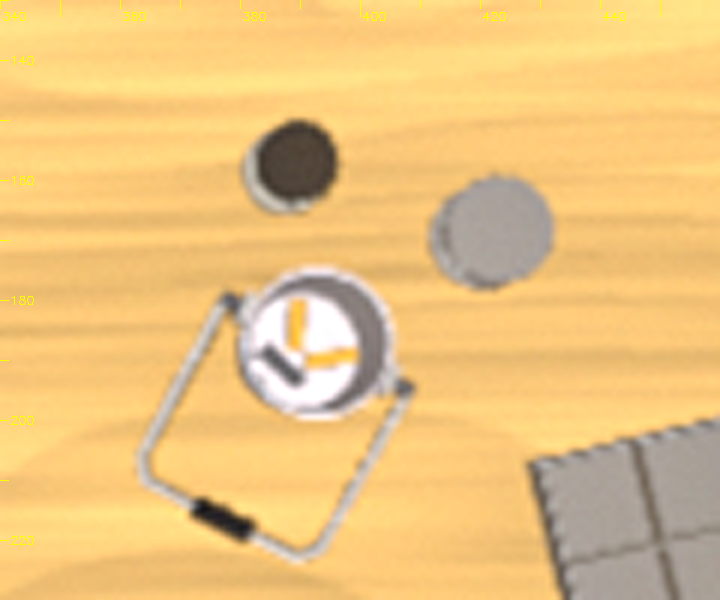

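View pics/t2.png

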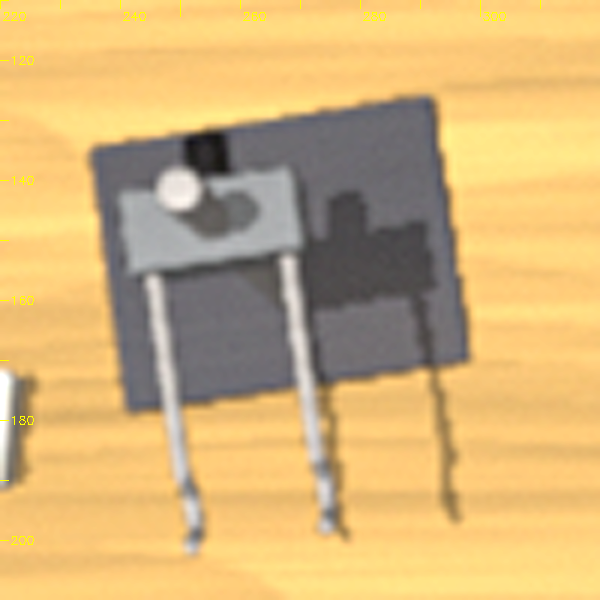

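View pics/s1.png

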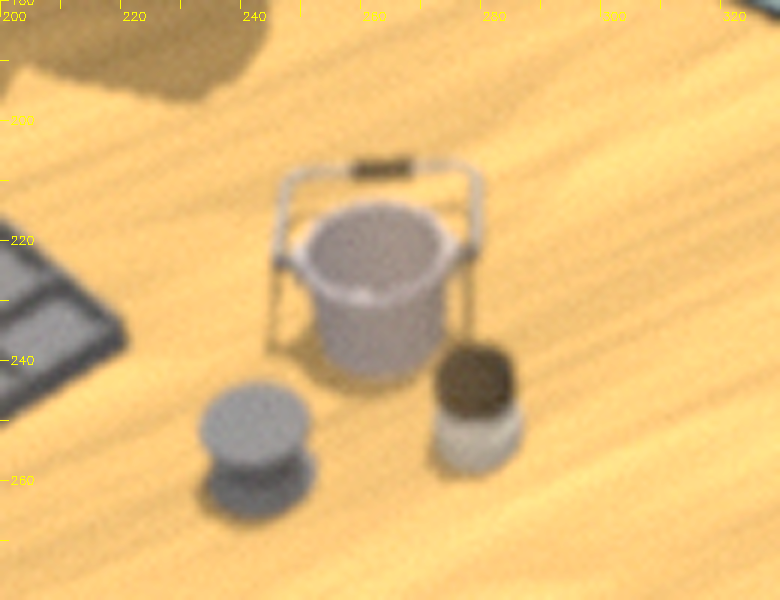

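View pics/s2.png

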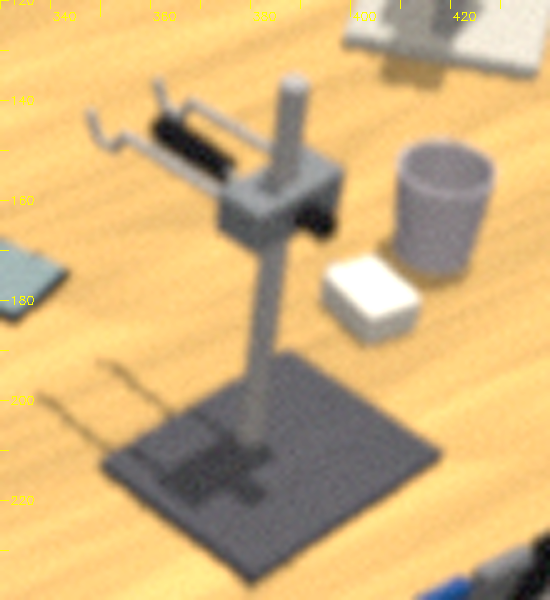

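Run:
```python
from h import *
t=cap("top"); s=cap("scene")
P=lambda n,a,b:print(n,*[np.round(x*1000 if not np.isscalar(x) else x,1) for x in tri(t,a,s,b)])
P("grip",(377,216.3),(263,208))
P("earR(-y)",(406.8,194.5),(246.7,223.5))
P("earL(+y)",(378,180),(277.5,222))
P("rim",(392.6,187),(262.5,222.5))
P("bailcorner L(+y)",(363.8,208),(277.8,209.5)); P("corner R",(391,222.5),(247.5,209.5))
P("tipR",(274.5,197.5),(348,142.5)); P("tipL",(252,201.5),(361.3,136.5))
P("troughR",(274,193),(350.5,149.5)); P("troughL",(251.5,195),(364.5,143.5))
P("postTop",(249.8,141.3),(388.5,137))
P("footcornerA",(241.5,178.5),(413.5-0,0)) if 0 else None
# foot corners on bench z=12
for a in [(235,134.5),(292,126),(297.5,169.5),(241.5,178)]: print("footT",np.round(onz(t,*a,0.012)*1000,1))
for a in [(351,213.5),(418,211),(388.5,190.5),(380.5,235.5)]: print("footS",np.round(onz(s,*a,0.012)*1000,1))
P("jar",(389.3,157),(277,243.5)); P("spool",(422.5,168),(242.5,250.5))
```

```text
grip [ 463.4 -174.    27. ] 1.4
earR(-y) [ 525.6 -258.7   53.1] 1.8
earL(+y) [ 569.5 -177.1   52.7] 0.2
rim [ 548.5 -217.7   54.6] 2.1
bailcorner L(+y) [ 489.4 -135.4   21.7] 2.4
corner R [ 443.3 -216.9   25.8] 2.3
tipR [518.  109.4 207. ] 2.6
tipL [509.2 167.9 204.1] 3.0
troughR [530.3 112.5 186.7] 0.9
troughL [526.1 171.3 186. ] 0.2
postTop [648.6 155.4 283.3] 0.6
footT [723.8 253.5  12. ]
footT [745.7  76.5  12. ]
footT [610.8  61.9  12. ]
footT [588.5 234.7  12. ]
footS [623.   59.3  12. ]
footS [729.8 249.8  12. ]
footS [597.9 235.5  12. ]
footS [751.2  77.2  12. ]
jar [ 637.6 -215.1   41.5] 3.0
spool [ 604.  -311.1   37.3] 1.2
```

```bash
cat >> h.py <<'E'
from scipy.spatial.transform import Rotation as R
def blob(c,x0,y0,x1,y1,thr):
    g=c["image"][y0:y1,x0:x1].astype(float).max(2)
    w=np.clip(thr-g,0,None); yy,xx=np.mgrid[y0:y1,x0:x1]
    return (w*xx).sum()/w.sum(),(w*yy).sum()/w.sum()
def plan(p,zdir_deg,tilt=0):
    """delta (rotvec, cm) from measured pose to target: jaw z along heading, tool y down, tilted by tilt deg about tool x"""
    s=r.sense(); R0=s["ee_rot"]; a=np.radians(zdir_deg)
    z=np.array([np.cos(a),np.sin(a),0]); y=np.array([0,0,-1.]); x=np.cross(y,z)
    Rt=np.stack([x,y,z],1)@R.from_rotvec([np.radians(tilt),0,0]).as_matrix()
    return R.from_matrix(R0.T@Rt).as_rotvec(), R0.T@(np.asarray(p)-s["tcp_pos"])*100
def st():
    s=r.sense(); print("t%.2f"%s["time_s"],"tcp",np.round(s["tcp_pos"]*1000,1),"F",np.round(s["wrist_force"],1),"M",np.round(s["moment"],2),"w%.3f"%s["gripper_width"],"j",np.round(s["joints"],1))
E
python3 - <<'E'
from h import *
t=cap("top"); s=cap("scene")
a=blob(t,369,209,386,223,70); b=blob(s,256,203,271,213,85)
print(a,b,tri(t,a,s,b))
for z in (.024,.027,.03): print(onz(t,*a,z),onz(s,*b,z))
np.set_printoptions(precision=3,suppress=True)
print(plan((.463,-.174,.12),152))
E
```

```text
(np.float64(376.61470588235295), np.float64(216.02843137254902)) (np.float64(262.462962962963), np.float64(208.0)) (array([ 0.46351547, -0.17421268,  0.02709991]), np.float64(1.7204776131333068))
[ 0.46391631 -0.17386426  0.024     ] [ 0.45979929 -0.17352748  0.024     ]
[ 0.46393581 -0.1734688   0.027     ] [ 0.46288849 -0.17486684  0.027     ]
[ 0.4639553  -0.17307334  0.03      ] [ 0.46597769 -0.1762062   0.03      ]
(array([-0.   , -0.616,  0.   ]), array([33.55 , 11.346, 26.146]))
```

>>> {"name": "step_arm", "arguments": {"moves": [[[0,-0.12,0,2.5,0,2.0,50],[0,-0.24,0,5.5,0,4.3,50],[0,-0.36,0,8.5,0,6.6,50],[0,-0.48,0,11.5,0,9.0,50],[0,-0.6,0,14.5,0,11.3,50]]]}}

```text
time_s: 0.82
tcp_pos: [0.3598, -0.3907, 0.2336]
ee_rot: [[0.479, 0.0, -0.878], [0.878, -0.0, 0.479], [0.0, -1.0, -0.0]]
wrist_force: [0.8, -0.0, 0.5]
gripper_width: 0.711
```

```bash
python3 -c "
from h import *
st(); print(plan((.4636,-.174,.13),152))"
```

```text
t0.82 tcp [ 359.8 -390.7  233.6] F [ 0.8 -0.   0.5] M [ 0.03 -0.09  0.06] w0.711 j [-29.9  12.9 -12.7  -0.  -64.4   1.2]
(array([ 2.40001362e-04, -1.10178151e-02,  7.03388735e-05]), array([23.99723169, 10.36513158,  1.27556108]))
```

>>> {"name": "step_arm", "arguments": {"moves": [[[0,-0.01,0,3.5,0.5,0.2,45],[0,-0.01,0,7.2,1.5,0.4,45],[0,-0.01,0,11.0,3,0.6,45],[0,-0.01,0,14.8,4.5,0.8,40],[0,-0.01,0,18.5,6,1.0,35]]]}}

```text
time_s: 1.23
tcp_pos: [0.4409, -0.2238, 0.1735]
ee_rot: [[0.475, 0.002, -0.88], [0.88, -0.0, 0.475], [0.001, -1.0, -0.001]]
wrist_force: [1.4, -0.3, -0.7]
gripper_width: 0.401
```

```bash
python3 -c "
from h import *
st(); print(plan((.4636,-.174,.11),152))"
```

```text
t1.23 tcp [ 440.9 -223.8  173.5] F [ 1.4 -0.3 -0.7] M [ 0.02 -0.01  0.01] w0.401 j [ -8.1  12.5 -22.6  -0.  -54.7 -20.3]
(array([ 0.0014911 , -0.00624207,  0.00055862]), array([5.45555405, 6.35425176, 0.37680741]))
```

>>> {"name": "step_arm", "arguments": {"moves": [[[0,0,0,2,2,0.2,40],[0,0,0,4,4,0.3,40],[0,0,0,5.4,6,0.4,40],[0,0,0,5.4,6.3,0.4,40],[0,0,0,5.4,6.3,0.4,40]]]}}

```text
time_s: 1.65
tcp_pos: [0.4618, -0.1757, 0.1095]
ee_rot: [[0.474, -0.003, -0.881], [0.881, 0.0, 0.474], [-0.001, -1.0, 0.003]]
wrist_force: [-0.2, -0.4, 0.5]
gripper_width: 0.401
```

```bash
python3 -c "
from h import *
st(); print(plan((.4636,-.174,.034),152))
s=cap('scene');t=cap('top'); crop(s,190,110,130,120,5,'s3');crop(t,330,130,120,100,6,'t3')
q=r.sense(); 
for k in (0.011,):
  p=q['tcp_pos']+q['ee_rot']@[0,k,0]; print(proj(s,p),proj(t,p))"
```

```text
t1.65 tcp [ 461.8 -175.7  109.5] F [-0.2 -0.4  0.5] M [ 0.05  0.05 -0.  ] w0.401 j [ -2.   17.2 -27.2   0.  -45.8 -26.3]
(array([-0.00279781, -0.00469402, -0.00144073]), array([ 0.2417174 ,  7.55374605, -0.09939969]))
[260.1266968  190.55130366] [381.25812425 216.5060987 ]
```

View pics/s3.png

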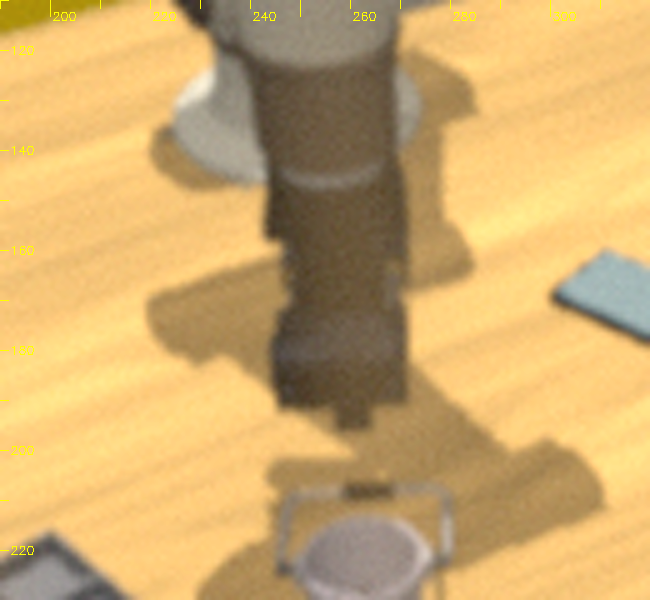

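View pics/t3.png

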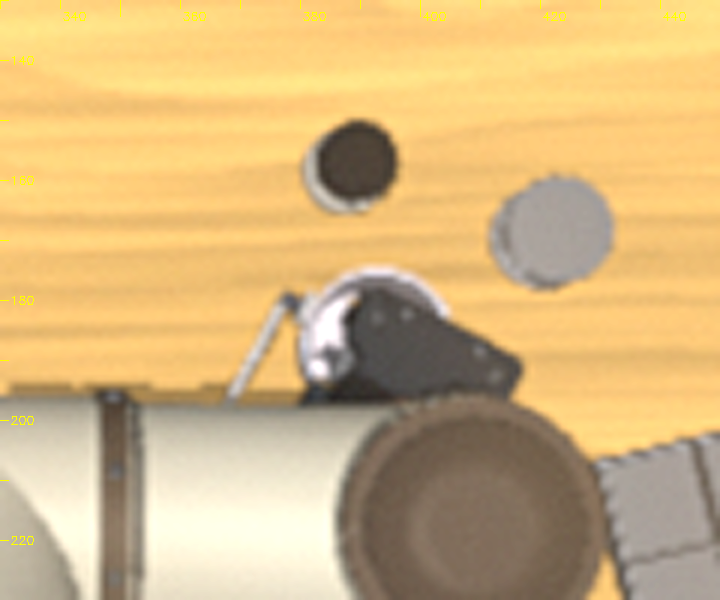

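```bash
python3 -c "
from h import *
s=cap('scene'); q=r.sense()
for k in (-.0175,-.025,-.0325):
  for x in (-.0095,0,.0095):
    print(k,x,proj(s,q['tcp_pos']+q['ee_rot']@[x,.011,k]))
for x in (-.0375,.0375):print(x,proj(s,q['tcp_pos']+q['ee_rot']@[x,-.059,-.095]))
"
```

```text
-0.0175 -0.0095 [256.82710271 194.30866485]
-0.0175 0 [259.95706147 194.16874262]
-0.0175 0.0095 [263.08395025 194.02895763]
-0.025 -0.0095 [256.75457484 195.8953989 ]
-0.025 0 [259.89773754 195.75410617]
-0.025 0.0095 [263.03780435 195.6129526 ]
-0.0325 -0.0095 [256.68143381 197.49554724]
-0.0325 0 [259.83791233 197.35286579]
-0.0325 0.0095 [262.99126871 197.21032548]
-0.0375 [243.91025358 193.47316382]
0.0375 [270.66633068 192.28296976]
```

```bash
python3 -c "
from h import *
print(plan((.4638,-.1737,.05),152))"
```

```text
(array([ 0.00206189, -0.00690953,  0.00061487]), array([0.3139456 , 6.16772892, 0.09249657]))
```

>>> {"name": "step_arm", "arguments": {"moves": [[[0,-0.005,0,0.2,1.5,0.0,35],[0,-0.005,0,0.2,3.2,0.0,35],[0,-0.005,0,0.2,5,0.0,35],[0,-0.005,0,0.2,6,0.0,35],[0,-0.005,0,0.2,6,0.0,35]]]}}

```text
time_s: 2.22
tcp_pos: [0.4623, -0.1751, 0.0497]
ee_rot: [[0.472, -0.002, -0.881], [0.881, 0.0, 0.472], [-0.001, -1.0, 0.002]]
wrist_force: [-0.2, -0.9, -0.8]
gripper_width: 0.35
```

```bash
python3 -c "
from h import *
st(); print(plan((.4638,-.1737,.018),152))
s=cap('scene'); crop(s,210,150,100,80,7,'s4')
q=r.sense()
for k in (-.0155,-.03):
  for x in (-.0095,0,.0095):
    print(k,x,proj(s,q['tcp_pos']+q['ee_rot']@[x,.011,k]))
"
```

```text
t2.22 tcp [ 462.3 -175.1   49.7] F [-0.2 -0.9 -0.8] M [0.01 0.12 0.02] w0.350 j [ -1.9  22.4 -30.7  -0.  -37.  -26.3]
(array([-0.00216171, -0.00323445, -0.00082336]), array([ 0.20251873,  3.17094114, -0.07555067]))
-0.0155 -0.0095 [258.99833888 208.50668026]
-0.0155 0 [262.03497308 208.35725121]
-0.0155 0.0095 [265.06855725 208.20797225]
-0.03 -0.0095 [258.900289   211.61348026]
-0.03 0 [261.96097336 211.4612968 ]
-0.03 0.0095 [265.01855924 211.3092674 ]
```

View pics/s4.png

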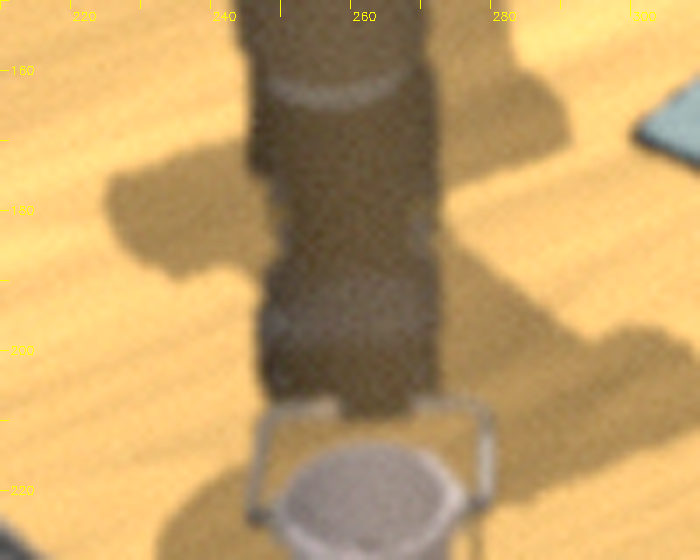

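>>> {"name": "step_arm", "arguments": {"moves": [[[0,-0.003,0,0.2,0.4,-0.1,35],[0,-0.003,0,0.2,1.2,-0.1,35],[0,-0.003,0,0.2,2.2,-0.1,33],[0,-0.003,0,0.2,3,-0.1,32],[0,-0.003,0,0.2,3.1,-0.1,30]]]}}

```text
time_s: 2.68
tcp_pos: [0.4645, -0.173, 0.0185]
ee_rot: [[0.468, -0.002, -0.884], [0.884, 0.0, 0.468], [-0.001, -1.0, 0.002]]
wrist_force: [0.0, -0.4, -0.4]
gripper_width: 0.316
```

```bash
python3 -c "
from h import *
st(); print(plan((.4638,-.1737,.018),152))
s=cap('scene'); crop(s,210,160,100,80,7,'s5')
"
```

```text
t2.68 tcp [ 464.5 -173.    18.5] F [ 0.  -0.4 -0.4] M [ 0.03  0.08 -0.02] w0.316 j [ -1.6  25.6 -32.   -0.  -32.5 -26.3]
(array([-0.0018279 ,  0.00129376, -0.00067715]), array([-0.08879642,  0.04593605,  0.02775705]))
```

View pics/s5.png

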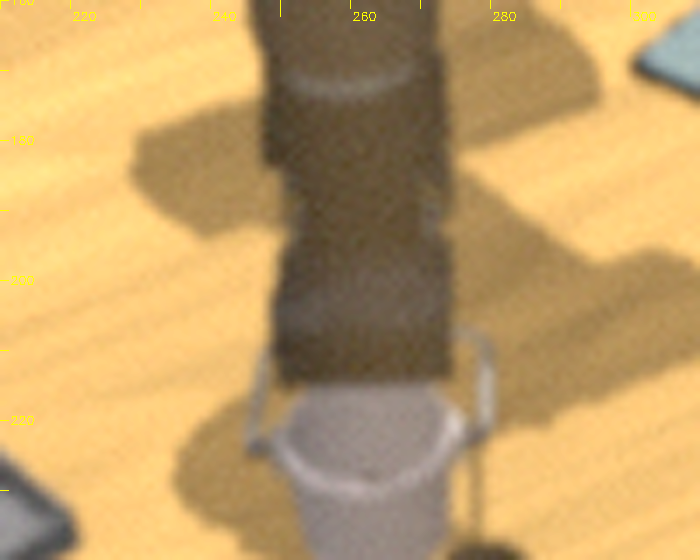

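>>> {"name": "step_arm", "arguments": {"moves": [[[0,0,0,0,0,0,25],[0,0,0,0,0,0,21],[0,0,0,0,0,0,18],[0,0,0,0,0,0,17],[0,0,0,0,0,0,17]]]}}

```text
time_s: 3.15
tcp_pos: [0.4651, -0.173, 0.0198]
ee_rot: [[0.468, 0.0, -0.884], [0.884, 0.0, 0.468], [0.0, -1.0, -0.0]]
wrist_force: [-0.3, 0.3, 0.1]
gripper_width: 0.176
```

```bash
python3 -c "
from h import *
st()"
```

```text
t3.15 tcp [ 465.1 -173.    19.8] F [-0.3  0.3  0.1] M [ 0.26  0.27 -0.03] w0.176 j [ -1.6  25.4 -32.   -0.  -32.6 -26.3]
```

>>> {"name": "step_arm", "arguments": {"moves": [[[0,0,0,0,0,0,15],[0,0,0,0,0,0,13],[0,0,0,0,0,0,10],[0,0,0,0,0,0,5],[0,0,0,0,0,0,0]]]}}

```text
time_s: 3.57
tcp_pos: [0.4638, -0.173, 0.0193]
ee_rot: [[0.468, -0.003, -0.884], [0.884, 0.0, 0.468], [-0.001, -1.0, 0.003]]
wrist_force: [-3.7, 2.1, 1.8]
gripper_width: 0.128
```

```bash
python3 -c "
from h import *
st();s=cap('scene'); st();crop(s,210,160,100,80,7,'s6')"
```

```text
t3.57 tcp [ 463.8 -173.    19.3] F [-3.7  2.1  1.8] M [0.69 1.24 0.02] w0.128 j [ -1.6  25.5 -32.1  -0.  -32.6 -26.3]
t3.62 tcp [ 464.1 -173.    19.3] F [-3.4  1.3  2.4] M [0.58 1.12 0.04] w0.125 j [ -1.6  25.5 -32.   -0.  -32.6 -26.3]
```

View pics/s6.png

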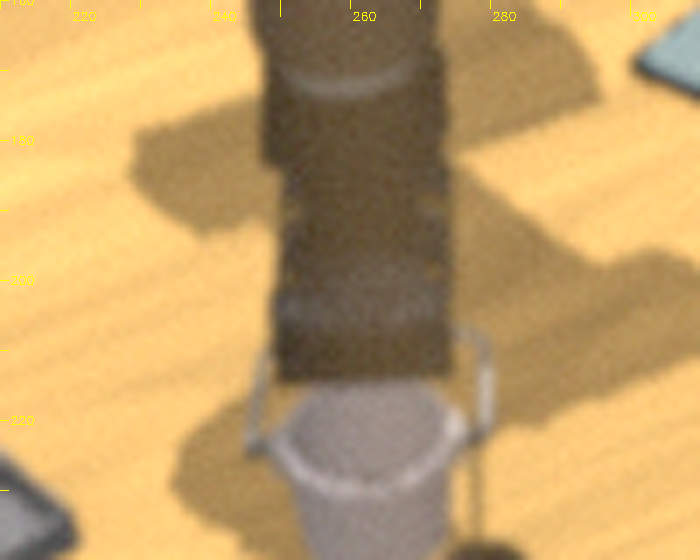

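>>> {"name": "step_arm", "arguments": {"moves": [[[0,0,0,0,0,0.05,0],[0,0,0,0,0,0.1,0],[0,0,0,0,0,0.1,0],[0,0,0,0,0,0.1,0],[0,0,0,0,0,0.1,0]]]}}

```text
time_s: 4.03
tcp_pos: [0.4646, -0.1727, 0.0195]
ee_rot: [[0.468, 0.0, -0.884], [0.884, -0.0, 0.468], [0.0, -1.0, -0.0]]
wrist_force: [-1.9, 1.4, -1.4]
gripper_width: 0.125
```

```bash
python3 -c "
from h import *
st()"
cat > arc.py <<'E'
from h import *
import sys
a,b,L=float(sys.argv[1]),float(sys.argv[2]),100.
for t in np.linspace(a,b,6)[1:]:
    print("y %.2f z %.2f"%(-L*(np.sin(np.radians(t))-np.sin(np.radians(a)))/10, L*(np.cos(np.radians(t))-np.cos(np.radians(a)))/10))
s=r.sense(); R0=s["ee_rot"]
st(); print("F tool",np.round(R0.T@s["wrist_force"],1))
E
python3 arc.py -15.5 0
```

```text
t4.03 tcp [ 464.6 -172.7   19.5] F [-1.9  1.4 -1.4] M [ 0.18  0.63 -0.09] w0.125 j [ -1.6  25.4 -32.1   0.  -32.4 -26.3]
y -0.53 z 0.13
y -1.06 z 0.23
y -1.59 z 0.31
y -2.13 z 0.35
y -2.67 z 0.36
t4.03 tcp [ 464.6 -172.7   19.5] F [-1.9  1.4 -1.4] M [ 0.18  0.63 -0.09] w0.125 j [ -1.6  25.4 -32.1   0.  -32.4 -26.3]
F tool [0.4 1.4 2.4]
```

>>> {"name": "step_arm", "arguments": {"moves": [[[0,0,0,0,-0.5,0.23,0],[0,0,0,0,-1.05,0.33,0],[0,0,0,0,-1.6,0.4,0],[0,0,0,0,-2.15,0.45,0],[0,0,0,0,-2.65,0.46,0]]]}}

```text
time_s: 4.45
tcp_pos: [0.4614, -0.1706, 0.0474]
ee_rot: [[0.468, 0.003, -0.884], [0.884, -0.0, 0.468], [0.001, -1.0, -0.003]]
wrist_force: [1.5, -2.2, -0.9]
gripper_width: 0.128
```

```bash
python3 arc.py 0 15
```

```text
y -0.52 z -0.01
y -1.05 z -0.05
y -1.56 z -0.12
y -2.08 z -0.22
y -2.59 z -0.34
t4.45 tcp [ 461.4 -170.6   47.4] F [ 1.5 -2.2 -0.9] M [-0.48 -0.27 -0.09] w0.128 j [ -1.3  22.4 -31.4   0.  -36.  -26.6]
F tool [-1.2  0.9 -2.3]
```

>>> {"name": "step_arm", "arguments": {"moves": [[[0,0,0,0,-0.5,-0.05,0],[0,0,0,0,-1.05,-0.1,0],[0,0,0,0,-1.55,-0.17,0],[0,0,0,0,-2.1,-0.27,0],[0,0,0,0,-2.6,-0.4,0]]]}}

```text
time_s: 4.87
tcp_pos: [0.4644, -0.1724, 0.0728]
ee_rot: [[0.468, 0.001, -0.884], [0.884, -0.0, 0.468], [0.0, -1.0, -0.001]]
wrist_force: [2.4, -0.7, -1.0]
gripper_width: 0.124
```

```bash
python3 arc.py 15 30
```

```text
y -0.50 z -0.15
y -1.00 z -0.32
y -1.48 z -0.52
y -1.95 z -0.75
y -2.41 z -1.00
t4.87 tcp [ 464.4 -172.4   72.8] F [ 2.4 -0.7 -1. ] M [-0.3  -0.5  -0.03] w0.124 j [ -1.5  20.3 -29.5   0.  -40.1 -26.4]
F tool [ 0.5  1.  -2.5]
```

>>> {"name": "step_arm", "arguments": {"moves": [[[0,0,0,0,-0.5,-0.22,0],[0,0,0,0,-0.98,-0.4,0],[0,0,0,0,-1.46,-0.6,0],[0,0,0,0,-1.93,-0.83,0],[0,0,0,0,-2.38,-1.08,0]]]}}

```text
time_s: 5.28
tcp_pos: [0.4729, -0.1773, 0.0961]
ee_rot: [[0.468, -0.001, -0.884], [0.884, 0.0, 0.468], [-0.0, -1.0, 0.001]]
wrist_force: [-0.1, 0.3, -0.4]
gripper_width: 0.126
```

```bash
python3 arc.py 30 45
```

```text
y -0.45 z -0.27
y -0.88 z -0.57
y -1.29 z -0.89
y -1.69 z -1.23
y -2.07 z -1.59
t5.28 tcp [ 472.9 -177.3   96.1] F [-0.1  0.3 -0.4] M [ 0.14  0.02 -0.01] w0.126 j [ -2.1  19.2 -26.6  -0.  -44.3 -25.8]
F tool [0.2 0.4 0.2]
```

>>> {"name": "step_arm", "arguments": {"moves": [[[0,0,0,0,-0.45,-0.27,0],[0,0,0,0,-0.88,-0.57,0],[0,0,0,0,-1.29,-0.89,0],[0,0,0,0,-1.69,-1.23,0],[0,0,0,0,-2.07,-1.59,0]]]}}

```text
time_s: 5.7
tcp_pos: [0.4871, -0.1849, 0.1169]
ee_rot: [[0.468, -0.001, -0.884], [0.884, 0.0, 0.468], [-0.0, -1.0, 0.001]]
wrist_force: [-2.1, 2.5, 2.0]
gripper_width: 0.127
```

```bash
python3 arc.py 45 60
```

```text
y -0.36 z -0.38
y -0.70 z -0.78
y -1.02 z -1.19
y -1.32 z -1.62
y -1.59 z -2.07
t5.70 tcp [ 487.1 -184.9  116.9] F [-2.1  2.5  2. ] M [0.48 0.53 0.02] w0.127 j [ -2.9  18.9 -23.1  -0.  -48.  -25. ]
F tool [ 1.2 -2.   3.1]
```

>>> {"name": "step_arm", "arguments": {"moves": [[[0,0,0,0,-0.41,-0.34,0],[0,0,0,0,-0.76,-0.74,0],[0,0,0,0,-1.08,-1.16,0],[0,0,0,0,-1.38,-1.6,0],[0,0,0,0,-1.65,-2.05,0]]]}}

```text
time_s: 6.12
tcp_pos: [0.5059, -0.1947, 0.1331]
ee_rot: [[0.468, -0.0, -0.884], [0.884, -0.0, 0.468], [-0.0, -1.0, 0.0]]
wrist_force: [0.3, -0.7, -2.4]
gripper_width: 0.128
```

```bash
python3 arc.py 60 75
```

```text
y -0.25 z -0.46
y -0.48 z -0.93
y -0.68 z -1.42
y -0.85 z -1.91
y -1.00 z -2.41
t6.12 tcp [ 505.9 -194.7  133.1] F [ 0.3 -0.7 -2.4] M [-0.17 -0.09 -0.02] w0.128 j [ -3.9  19.6 -19.2   0.  -51.2 -24. ]
F tool [-0.5  2.4 -0.5]
```

>>> {"name": "step_arm", "arguments": {"moves": [[[0,0,0,0,-0.24,-0.46,0],[0,0,0,0,-0.46,-0.93,0],[0,0,0,0,-0.66,-1.42,0],[0,0,0,0,-0.83,-1.91,0],[0,0,0,0,-0.97,-2.41,0]]]}}

```text
time_s: 6.53
tcp_pos: [0.5271, -0.2059, 0.1429]
ee_rot: [[0.468, -0.0, -0.884], [0.884, 0.0, 0.468], [-0.0, -1.0, 0.0]]
wrist_force: [-0.3, -0.9, -1.7]
gripper_width: 0.125
```

```bash
python3 arc.py 75 90
```

```text
y -0.12 z -0.51
y -0.22 z -1.02
y -0.29 z -1.54
y -0.33 z -2.06
y -0.34 z -2.59
t6.53 tcp [ 527.1 -205.9  142.9] F [-0.3 -0.9 -1.7] M [-0.12  0.11  0.01] w0.125 j [ -4.9  21.  -15.2  -0.  -53.8 -23. ]
F tool [-0.9  1.7 -0.1]
```

>>> {"name": "step_arm", "arguments": {"moves": [[[0,0,0,0,-0.11,-0.5,0],[0,0,0,0,-0.2,-1.0,0],[0,0,0,0,-0.26,-1.5,0],[0,0,0,0,-0.29,-2.0,0],[0,0,0,0,-0.3,-2.45,0]]]}}

```text
time_s: 6.95
tcp_pos: [0.5491, -0.2176, 0.1461]
ee_rot: [[0.468, 0.0, -0.884], [0.884, -0.0, 0.468], [-0.0, -1.0, -0.001]]
wrist_force: [-0.7, -0.9, 1.7]
gripper_width: 0.13
```

```bash
python3 -c "
from h import *
st();s=cap('scene');t=cap('top');crop(s,200,130,120,120,5,'s7');crop(t,330,130,120,100,6,'t7')"
```

```text
t6.95 tcp [ 549.1 -217.6  146.1] F [-0.7 -0.9  1.7] M [-0.16  0.17  0.01] w0.130 j [ -5.9  23.  -11.5   0.  -55.4 -22. ]
```

View pics/s7.png

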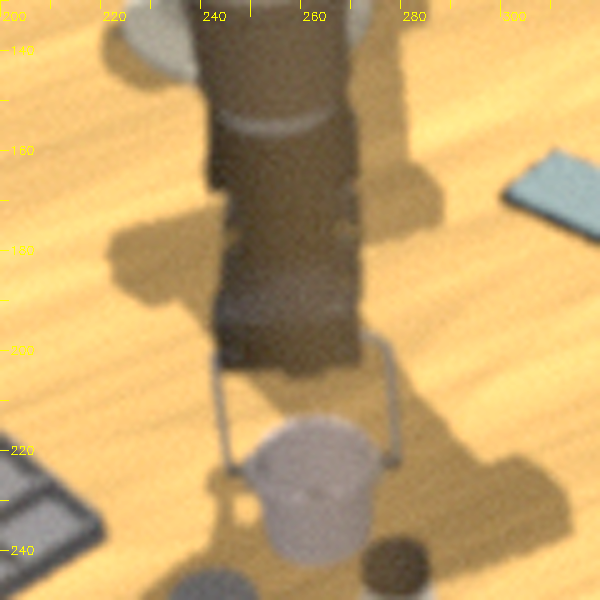

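View pics/t7.png

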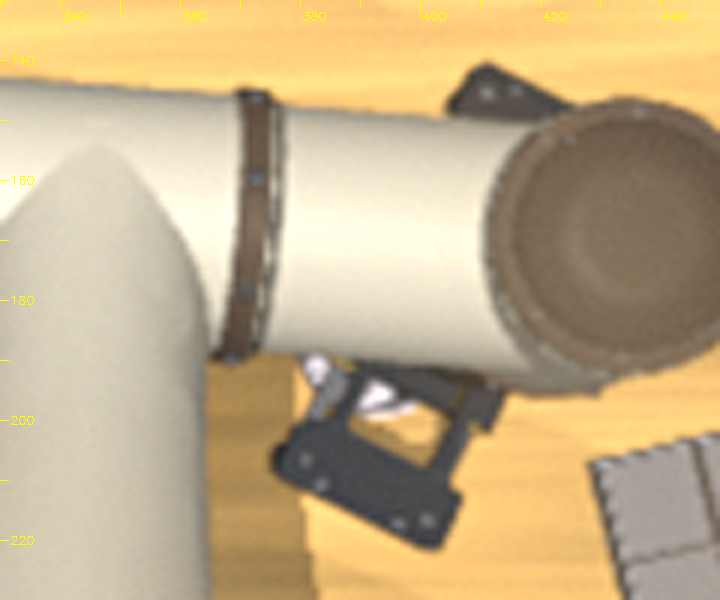

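>>> {"name": "step_arm", "arguments": {"moves": [[[0,0,0,0,-0.1,0,0],[0,0,0,0,-0.3,0,0],[0,0,0,0,-0.6,0,0],[0,0,0,0,-1.0,0,0],[0,0,0,0,-1.5,0,0]]]}}

```text
time_s: 7.47
tcp_pos: [0.5477, -0.2168, 0.1602]
ee_rot: [[0.468, -0.002, -0.884], [0.884, 0.001, 0.468], [-0.0, -1.0, 0.002]]
wrist_force: [-0.5, 0.1, -6.1]
gripper_width: 0.124
```

```bash
python3 -c "
from h import *
st();s=cap('scene');crop(s,200,130,120,120,5,'s8')"
```

```text
t7.47 tcp [ 547.7 -216.8  160.2] F [-0.5  0.1 -6.1] M [ 0.06  0.03 -0.02] w0.124 j [ -5.9  22.1 -10.6  -0.  -57.4 -22. ]
```

View pics/s8.png

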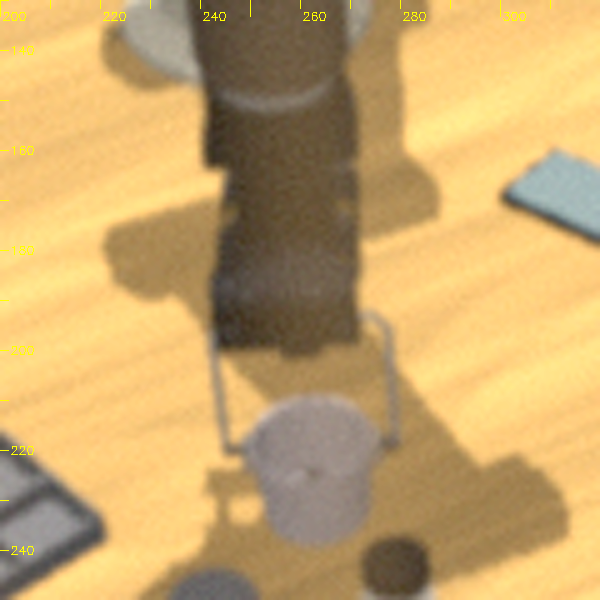

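>>> {"name": "step_arm", "arguments": {"moves": [[[0,0,0,0,-0.6,0,0],[0,0,0,0,-1.3,0,0],[0,0,0,0,-2.1,0,0],[0,0,0,0,-2.9,0,0],[0,0,0,0,-3.7,0,0]]]}}

```text
time_s: 7.93
tcp_pos: [0.5486, -0.2172, 0.1989]
ee_rot: [[0.468, 0.001, -0.884], [0.884, -0.0, 0.468], [0.0, -1.0, -0.001]]
wrist_force: [0.3, -0.2, -5.2]
gripper_width: 0.124
```

>>> {"name": "step_arm", "arguments": {"moves": [[[0,0,0,0,-0.7,0,0],[0,0,0,0,-1.3,0,0],[0,0,0,0,-1.9,0,0],[0,0,0,0,-2.3,0,0],[0,0,0,0,-2.5,0,0]]]}}

```text
time_s: 8.35
tcp_pos: [0.5486, -0.2172, 0.2235]
ee_rot: [[0.468, 0.001, -0.884], [0.884, -0.0, 0.468], [0.0, -1.0, -0.001]]
wrist_force: [0.2, -0.2, -6.2]
gripper_width: 0.127
```

```bash
python3 -c "
from h import *
st();print(plan((.528,.142,.222),187))"
```

```text
t8.35 tcp [ 548.6 -217.2  223.5] F [ 0.2 -0.2 -6.2] M [ 0.    0.03 -0.01] w0.127 j [ -5.9  19.   -5.6   0.  -65.3 -22. ]
(array([ 9.93801211e-04, -6.09168388e-01, -3.84964377e-05]), array([30.78145164,  0.14484713, 18.63436298]))
```

```bash
cat > nxt.py <<'E'
from h import *
import sys
x,y,z,head,tilt=map(float,sys.argv[1:6])
st()
rv,d=plan((x/1000,y/1000,z/1000),head,tilt); n=np.linalg.norm(d)
print("rot",np.round(rv,3),"cm",np.round(d,2),"n %.2f"%n,"unit",np.round(d/n,3))
for a in sys.argv[6:]:
    print(np.round(d/n*float(a),2))
E
python3 nxt.py 468 135 222 187 0 .1 .4 .9 1.6 2.5
```

```text
t8.35 tcp [ 548.6 -217.2  223.5] F [ 0.2 -0.2 -6.2] M [ 0.    0.03 -0.01] w0.127 j [ -5.9  19.   -5.6   0.  -65.3 -22. ]
rot [ 0.001 -0.609 -0.   ] cm [27.35  0.14 23.61] n 36.13 unit [0.757 0.004 0.653]
[0.08 0.   0.07]
[0.3  0.   0.26]
[0.68 0.   0.59]
[1.21 0.01 1.05]
[1.89 0.01 1.63]
```

>>> {"name": "step_arm", "arguments": {"moves": [[[0,0,0,0.08,0,0.07,0],[0,-0.01,0,0.3,0,0.26,0],[0,-0.025,0,0.68,0,0.59,0],[0,-0.05,0,1.2,0,1.05,0],[0,-0.08,0,1.9,0,1.63,0]]]}}

```text
time_s: 8.77
tcp_pos: [0.5425, -0.1922, 0.2223]
ee_rot: [[0.394, -0.001, -0.919], [0.919, 0.0, 0.394], [-0.0, -1.0, 0.001]]
wrist_force: [-0.4, -0.3, -3.9]
gripper_width: 0.127
```

```bash
python3 nxt.py 468 135 222 187 0 1.1 2.4 3.8 5.3 6.8
```

```text
t8.77 tcp [ 542.5 -192.2  222.3] F [-0.4 -0.3 -3.9] M [ 0.    0.04 -0.02] w0.127 j [ -3.4  17.7  -7.6  -0.  -64.7 -19.8]
rot [-0.001 -0.527 -0.   ] cm [27.14  0.04 19.73] n 33.56 unit [0.809 0.001 0.588]
[0.89 0.   0.65]
[1.94 0.   1.41]
[3.07 0.   2.23]
[4.29 0.01 3.12]
[5.5  0.01 4.  ]
```

>>> {"name": "step_arm", "arguments": {"moves": [[[0,-0.03,0,0.9,0,0.65,0],[0,-0.06,0,1.95,0,1.4,0],[0,-0.1,0,3.1,0,2.25,0],[0,-0.14,0,4.3,0,3.1,0],[0,-0.18,0,5.5,0,4.0,0]]]}}

```text
time_s: 9.18
tcp_pos: [0.5275, -0.1247, 0.2229]
ee_rot: [[0.221, 0.0, -0.975], [0.975, 0.0, 0.221], [0.0, -1.0, -0.0]]
wrist_force: [-0.5, -0.0, -5.3]
gripper_width: 0.13
```

```bash
python3 nxt.py 468 135 222 187 0 1.5 3 4.5 6 7.5
```

```text
t9.18 tcp [ 527.5 -124.7  222.9] F [-0.5 -0.  -5.3] M [0.08 0.09 0.01] w0.130 j [  3.8  14.4 -12.2  -0.  -63.3 -16.6]
rot [ 0.    -0.345  0.   ] cm [24.02  0.09 11.54] n 26.65 unit [0.901 0.003 0.433]
[1.35 0.01 0.65]
[2.7  0.01 1.3 ]
[4.06 0.02 1.95]
[5.41 0.02 2.6 ]
[6.76 0.03 3.25]
```

>>> {"name": "step_arm", "arguments": {"moves": [[[0,-0.04,0,1.35,0,0.65,0],[0,-0.08,0,2.7,0,1.3,0],[0,-0.12,0,4.05,0,1.95,0],[0,-0.16,0,5.4,0,2.6,0],[0,-0.19,0,6.75,0,3.25,0]]]}}

```text
time_s: 9.6
tcp_pos: [0.5108, -0.0516, 0.223]
ee_rot: [[0.033, 0.0, -0.999], [0.999, 0.0, 0.033], [0.0, -1.0, -0.0]]
wrist_force: [0.2, 0.8, -5.6]
gripper_width: 0.124
```

```bash
python3 nxt.py 468 135 222 187 0 1.5 3 4.5 6 7.5
```

```text
t9.60 tcp [510.8 -51.6 223. ] F [ 0.2  0.8 -5.6] M [0.05 0.08 0.02] w0.124 j [ 12.4  11.6 -16.   -0.  -62.4 -14.2]
rot [ 0.    -0.155  0.   ] cm [18.51  0.1   4.88] n 19.14 unit [0.967 0.005 0.255]
[1.45 0.01 0.38]
[2.9  0.02 0.77]
[4.35 0.02 1.15]
[5.8  0.03 1.53]
[7.25 0.04 1.91]
```

>>> {"name": "step_arm", "arguments": {"moves": [[[0,-0.035,0,1.45,0,0.5,0],[0,-0.07,0,2.9,0,1.0,0],[0,-0.1,0,4.35,0,1.5,0],[0,-0.12,0,5.8,0,2.0,0],[0,-0.14,0,7.25,0,2.5,0]]]}}

```text
time_s: 10.02
tcp_pos: [0.4883, 0.0216, 0.223]
ee_rot: [[-0.106, 0.0, -0.994], [0.994, 0.0, -0.106], [0.0, -1.0, -0.0]]
wrist_force: [-0.2, 0.2, -5.5]
gripper_width: 0.131
```

```bash
python3 nxt.py 468 135 222 187 0 1.4 2.7 3.9 5.0 6.0
```

```text
t10.02 tcp [488.3  21.6 223. ] F [-0.2  0.2 -5.5] M [ 0.01  0.03 -0.  ] w0.131 j [ 21.6   9.2 -19.1  -0.  -61.7 -15.5]
rot [ 0.001 -0.016  0.   ] cm [11.49  0.1   0.81] n 11.52 unit [0.997 0.009 0.07 ]
[1.4  0.01 0.1 ]
[2.69 0.02 0.19]
[3.89 0.04 0.27]
[4.99 0.05 0.35]
[5.98 0.05 0.42]
```

>>> {"name": "step_arm", "arguments": {"moves": [[[0,-0.01,0,1.4,0,0.3,0],[0,-0.015,0,2.8,0,0.55,0],[0,-0.015,0,4.1,0,0.75,0],[0,-0.015,0,5.3,0,0.85,0],[0,-0.015,0,6.4,0,0.9,0]]]}}

```text
time_s: 10.43
tcp_pos: [0.4727, 0.0842, 0.2231]
ee_rot: [[-0.12, 0.0, -0.993], [0.993, 0.001, -0.12], [0.0, -1.0, -0.0]]
wrist_force: [0.6, -0.4, -5.1]
gripper_width: 0.126
```

>>> {"name": "step_arm", "arguments": {"moves": [[[-0.01,0,0,1.0,0,0,0],[-0.02,0,0,1.9,0,0,0],[-0.04,0,0,2.7,0,0,0],[-0.06,0,0,3.4,0,0,0],[-0.08,0,0,4.0,0,0,0]]]}}

```text
time_s: 10.85
tcp_pos: [0.4685, 0.1234, 0.2228]
ee_rot: [[-0.119, 0.08, -0.99], [0.993, 0.01, -0.119], [0.0, -0.997, -0.081]]
wrist_force: [-0.5, -0.3, -4.6]
gripper_width: 0.123
```

```bash
python3 nxt.py 468 135 222 187 -12; python3 -c "
from h import *
s=cap('scene');t=cap('top');crop(s,300,70,130,160,4,'s9');crop(t,200,110,120,120,5,'t9')"
```

```text
t10.85 tcp [468.5 123.4 222.8] F [-0.5 -0.3 -4.6] M [-0.02  0.26 -0.03] w0.123 j [ 35.4   6.4 -23.6   2.7 -55.9 -30. ]
rot [-0.128 -0.003 -0.   ] cm [ 1.15  0.09 -0.08] n 1.16 unit [ 0.995  0.077 -0.07 ]
```

View pics/s9.png

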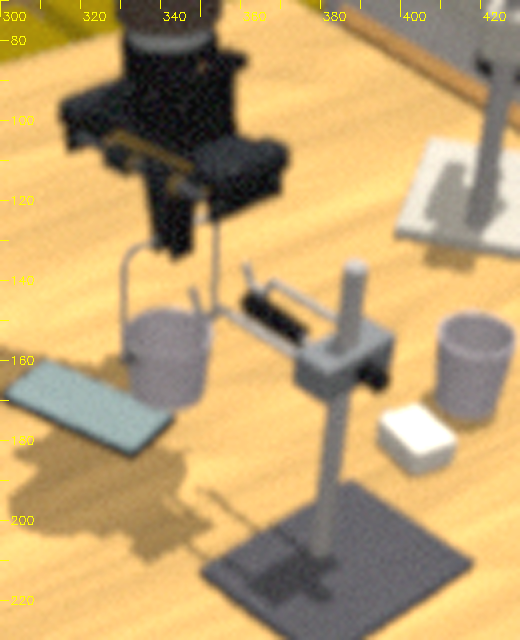

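View pics/t9.png

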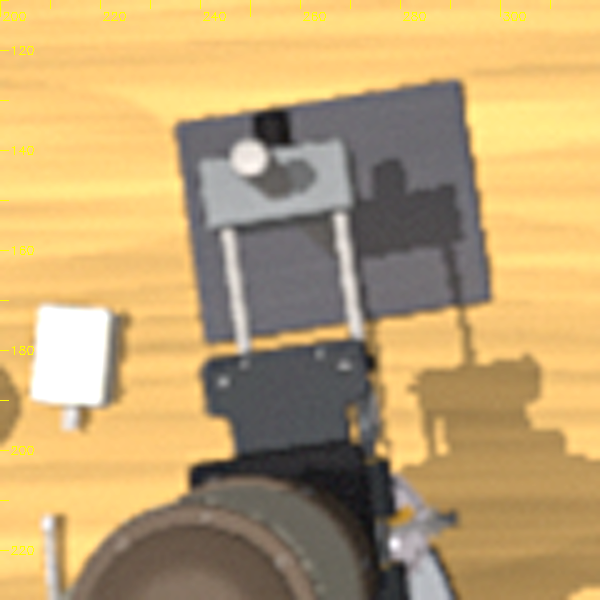

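```bash
python3 -c "
from h import *
s=cap('scene');q=r.sense();g=q['tcp_pos']-.008*q['ee_rot'][:,1];x=q['ee_rot'][:,0];x=x*[1,1,0]
print(g)
for k in (-50,50):
  print(k,[proj(s,g+x*k/1000+[0,0,-dz/1000]) for dz in (8,40,100)])
crop(s,320,110,60,60,12,'s10')
"
```

```text
[0.46764012 0.12293687 0.2308677 ]
-50 [array([330.20348883, 135.00914523]), array([329.97245017, 143.5602342 ]), array([329.55700993, 158.9363036 ])]
50 [array([353.56326455, 124.43679372]), array([353.00942756, 132.84800194]), array([352.01214624, 147.99386782])]
```

View pics/s10.png

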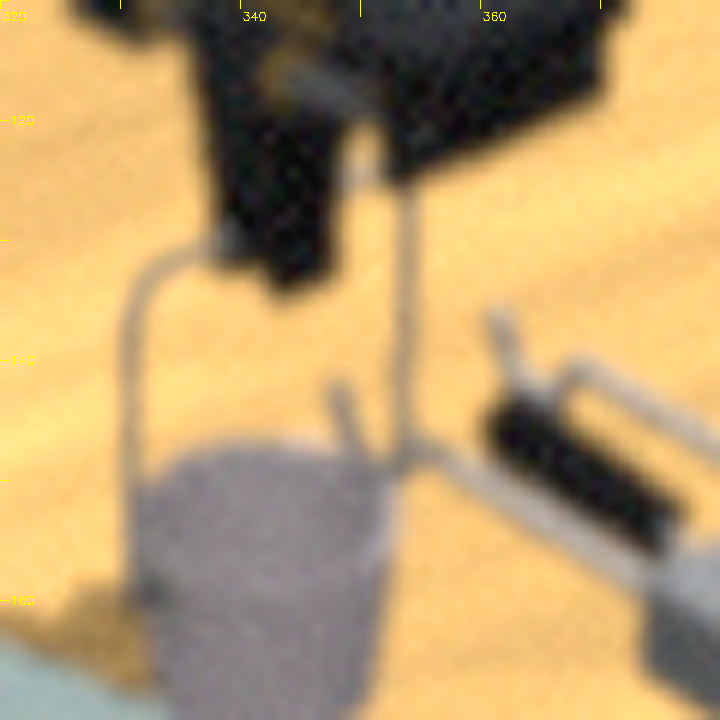

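>>> {"name": "step_arm", "arguments": {"moves": [[[-0.03,-0.003,0,0.5,0,0,0],[-0.06,-0.003,0,0.8,0,-0.05,0],[-0.09,-0.003,0,1.0,0,-0.1,0],[-0.12,-0.003,0,1.05,0,-0.2,0],[-0.13,-0.003,0,1.1,0,-0.25,0]]]}}

```text
time_s: 11.42
tcp_pos: [0.4693, 0.133, 0.2226]
ee_rot: [[-0.121, 0.206, -0.971], [0.993, 0.024, -0.118], [-0.001, -0.978, -0.208]]
wrist_force: [0.5, -0.7, -5.5]
gripper_width: 0.127
```

```bash
python3 nxt.py 530.5 141.2 222 187 -12
```

```text
t11.42 tcp [469.3 133.  222.6] F [ 0.5 -0.7 -5.5] M [-0.06  0.88  0.01] w0.127 j [ 38.8   3.3 -30.3   8.8 -46.6 -37.4]
rot [-0.    -0.001 -0.002] cm [ 0.07  1.34 -6.03] n 6.18 unit [ 0.012  0.218 -0.976]
```

>>> {"name": "step_arm", "arguments": {"moves": [[[0,0,0,0,0.03,-0.15,0],[0,0,0,0.0,0.1,-0.45,0],[0,0,0,0.0,0.2,-0.9,0],[0,0,0,0.0,0.31,-1.4,0],[0,0,0,0.0,0.43,-1.95,0]]]}}

```text
time_s: 11.83
tcp_pos: [0.4908, 0.1363, 0.2228]
ee_rot: [[-0.12, 0.207, -0.971], [0.993, 0.025, -0.118], [-0.0, -0.978, -0.208]]
wrist_force: [-0.6, -0.5, -5.6]
gripper_width: 0.125
```

>>> {"name": "step_arm", "arguments": {"moves": [[[0,0,0,0,0.12,-0.55,0],[0,0,0,0.0,0.24,-1.1,0],[0,0,0,0.0,0.35,-1.6,0],[0,0,0,0.0,0.45,-2.05,0],[0,0,0,0.0,0.54,-2.45,0]]]}}

```text
time_s: 12.25
tcp_pos: [0.5154, 0.1392, 0.2225]
ee_rot: [[-0.12, 0.207, -0.971], [0.993, 0.025, -0.118], [-0.001, -0.978, -0.208]]
wrist_force: [0.6, -1.0, -4.9]
gripper_width: 0.128
```

```bash
python3 nxt.py 530.5 141.2 222 187 -12
```

```text
t12.25 tcp [515.4 139.2 222.5] F [ 0.6 -1.  -4.9] M [-0.05  0.88 -0.03] w0.128 j [ 35.7   8.  -24.6   7.9 -47.2 -33.7]
rot [ 0.    -0.001 -0.001] cm [ 0.02  0.36 -1.48] n 1.52 unit [ 0.011  0.24  -0.971]
```

>>> {"name": "step_arm", "arguments": {"moves": [[[0,0,0,0,0.1,-0.45,0],[0,0,0,0.0,0.18,-0.8,0],[0,0,0,0.0,0.25,-1.1,0],[0,0,0,0.0,0.3,-1.35,0],[0,0,0,0.0,0.33,-1.5,0]]]}}

```text
time_s: 12.67
tcp_pos: [0.5304, 0.1411, 0.2225]
ee_rot: [[-0.121, 0.207, -0.971], [0.993, 0.025, -0.118], [-0.0, -0.978, -0.208]]
wrist_force: [0.6, -0.6, -5.8]
gripper_width: 0.123
```

```bash
python3 nxt.py 530.5 141.2 222 187 -12; python3 -c "
from h import *
s=cap('scene');t=cap('top');crop(s,320,70,100,100,6,'s11');crop(t,220,120,80,100,6,'t11')"
```

```text
t12.67 tcp [530.4 141.1 222.5] F [ 0.6 -0.6 -5.8] M [-0.09  0.82  0.02] w0.123 j [ 34.9   9.5 -22.7   7.6 -47.5 -32.6]
rot [ 0.001 -0.001 -0.001] cm [ 0.01  0.05 -0.  ] n 0.06 unit [ 0.226  0.972 -0.061]
```

View pics/s11.png

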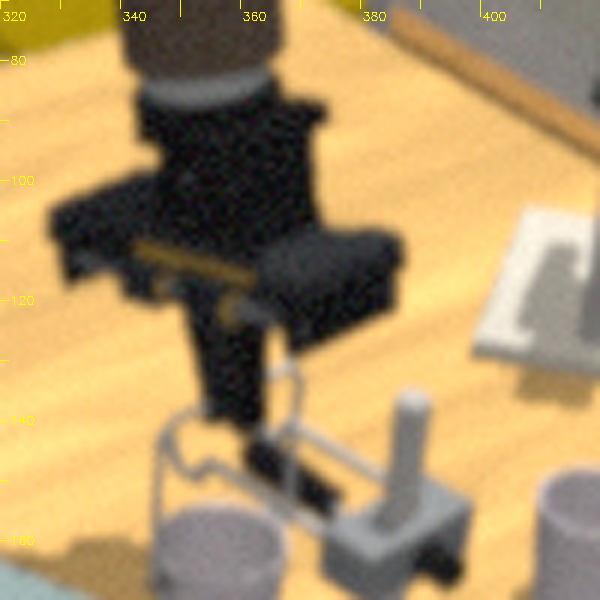

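View pics/t11.png

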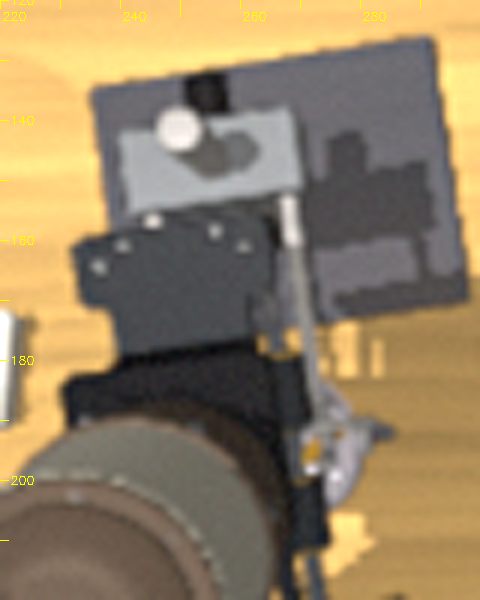

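```bash
python3 -c "
from h import *
s=cap('scene');q=r.sense();g=q['tcp_pos']-.008*q['ee_rot'][:,1]
print(g,proj(s,g))
X=np.array([.9925,.122,0]);Y=np.array([-.122,.9925,0])
for z in (.188,.19,.192,.194,.196,.198,.2):
  p=g.copy();p[2]=z; print(z,[np.round(proj(s,p+k*Y),1) for k in(-.029,0,.029)],np.round(proj(s,p-.010*X),1))
crop(s,330,120,50,50,14,'s12')
"
```

```text
[0.52842495 0.14080786 0.23033514] [358.13763048 134.82272818]
0.188 [array([350.6, 149.5]), array([357.3, 146.2]), array([363.9, 142.9])] [355.1 144.8]
0.19 [array([350.6, 148.9]), array([357.3, 145.6]), array([363.9, 142.4])] [355.2 144.3]
0.192 [array([350.6, 148.4]), array([357.4, 145.1]), array([364. , 141.9])] [355.2 143.7]
0.194 [array([350.7, 147.9]), array([357.4, 144.6]), array([364. , 141.4])] [355.2 143.2]
0.196 [array([350.7, 147.3]), array([357.4, 144.1]), array([364. , 140.8])] [355.3 142.7]
0.198 [array([350.7, 146.8]), array([357.5, 143.5]), array([364.1, 140.3])] [355.3 142.2]
0.2 [array([350.8, 146.3]), array([357.5, 143. ]), array([364.1, 139.8])] [355.3 141.6]
```

View pics/s12.png

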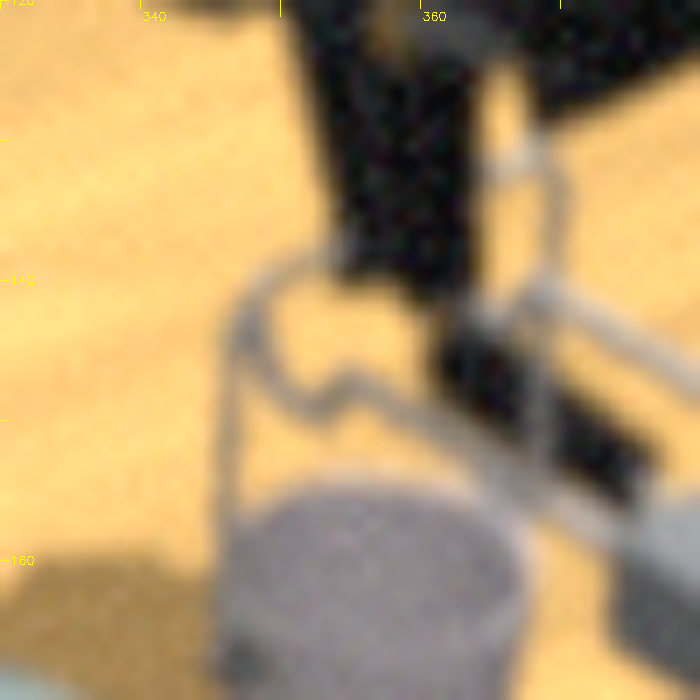

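>>> {"name": "step_arm", "arguments": {"moves": [[[0,0,0,0,0.2,0.0,0],[0,0,0,0.0,0.55,0.05,0],[0,0,0,0.0,1.0,0.11,0],[0,0,0,0.0,1.5,0.22,0],[0,0,0,0.0,2.0,0.33,0]]]}}

```text
time_s: 13.23
tcp_pos: [0.5308, 0.141, 0.2015]
ee_rot: [[-0.121, 0.206, -0.971], [0.993, 0.025, -0.118], [-0.001, -0.978, -0.208]]
wrist_force: [0.1, 1.0, -5.2]
gripper_width: 0.126
```

>>> {"name": "step_arm", "arguments": {"moves": [[[0,0,0,0,0.3,0.06,0],[0,0,0,0.0,0.5,0.11,0],[0,0,0,0.0,0.6,0.13,0],[0,0,0,0.0,0.7,0.15,0],[0,0,0,0.0,0.7,0.15,0]]]}}

```text
time_s: 13.65
tcp_pos: [0.5311, 0.1411, 0.1951]
ee_rot: [[-0.121, 0.207, -0.971], [0.993, 0.025, -0.118], [-0.0, -0.978, -0.208]]
wrist_force: [-0.4, -0.3, -6.0]
gripper_width: 0.129
```

```bash
python3 nxt.py 530.5 141.2 190 187 -12; python3 -c "
from h import *
s=cap('scene');crop(s,330,120,50,50,14,'s13')"
```

```text
t13.65 tcp [531.1 141.1 195.1] F [-0.4 -0.3 -6. ] M [-0.08  0.88  0.02] w0.129 j [ 34.8  11.1 -25.1   8.2 -43.4 -33.3]
rot [ 0.001 -0.001 -0.001] cm [0.01 0.48 0.16] n 0.51 unit [0.024 0.949 0.313]
```

View pics/s13.png

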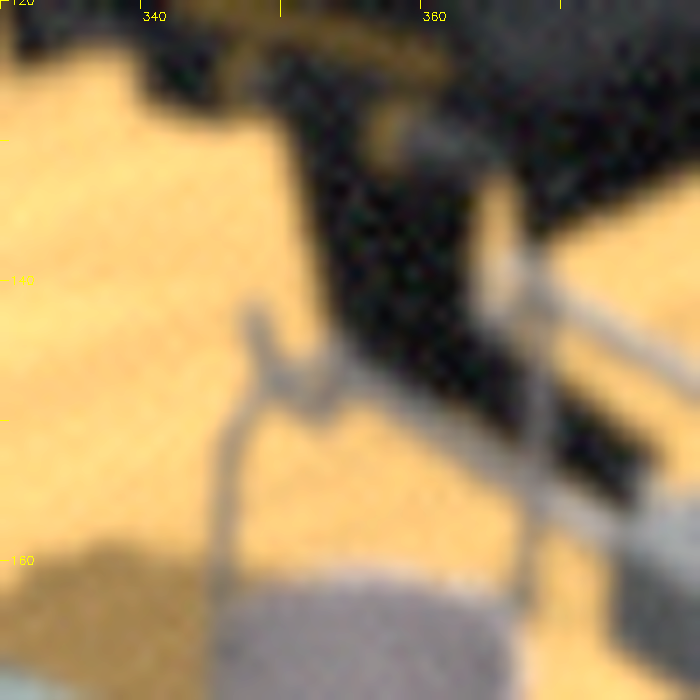

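>>> {"name": "step_arm", "arguments": {"moves": [[[0,0,0,0,0.1,0.02,0],[0,0,0,0.0,0.2,0.04,0],[0,0,0,0.0,0.3,0.06,0],[0,0,0,0.0,0.35,0.07,0],[0,0,0,0.0,0.4,0.08,0]]]}}

```text
time_s: 14.12
tcp_pos: [0.5313, 0.1412, 0.1918]
ee_rot: [[-0.121, 0.208, -0.971], [0.993, 0.025, -0.118], [-0.0, -0.978, -0.209]]
wrist_force: [-2.8, 0.3, 0.9]
gripper_width: 0.126
```

>>> {"name": "step_arm", "arguments": {"moves": [[[0,0,0,0,0.04,0.01,0],[0,0,0,0.0,0.08,0.02,0],[0,0,0,0.0,0.12,0.02,0],[0,0,0,0.0,0.16,0.03,0],[0,0,0,0.0,0.2,0.04,0]]]}}

```text
time_s: 14.53
tcp_pos: [0.5315, 0.1412, 0.1912]
ee_rot: [[-0.121, 0.209, -0.97], [0.993, 0.025, -0.119], [-0.0, -0.978, -0.211]]
wrist_force: [-8.1, -1.8, 11.0]
gripper_width: 0.131
```

>>> {"name": "step_arm", "arguments": {"moves": [[[0,0,0,0,-0.1,-0.02,0],[0,0,0,0.0,-0.2,-0.04,0],[0,0,0,0.0,-0.3,-0.06,0],[0,0,0,0.0,-0.4,-0.08,0],[0,0,0,0.0,-0.4,-0.08,0]]]}}

```text
time_s: 14.95
tcp_pos: [0.5308, 0.1411, 0.1922]
ee_rot: [[-0.12, 0.206, -0.971], [0.993, 0.024, -0.118], [-0.001, -0.978, -0.207]]
wrist_force: [-0.3, 0.1, -4.6]
gripper_width: 0.13
```

```bash
python3 nxt.py 530.5 141.2 190 187 -12; python3 -c "
from h import *
s=cap('scene');crop(s,335,125,40,40,18,'s14')
q=r.sense();g=q['tcp_pos']-.008*q['ee_rot'][:,1]
X=np.array([.9925,.122,0]);Y=np.array([-.122,.9925,0])
print(g,proj(s,g),[proj(s,g+k*Y) for k in (-.05,-.029,.029,.05)])"
```

```text
t14.95 tcp [530.8 141.1 192.2] F [-0.3  0.1 -4.6] M [ 0.01  0.84 -0.04] w0.130 j [ 34.8  11.3 -25.4   8.2 -43.1 -33.3]
rot [-0.001 -0.001 -0.001] cm [0.02 0.21 0.08] n 0.23 unit [0.08  0.937 0.34 ]
[0.52920644 0.14088074 0.20004163] [357.69291369 143.10094603] [array([345.97334428, 148.80432934]), array([350.94670464, 146.38402024]), array([364.30179198, 139.88470446]), array([369.00416144, 137.59627436])]
```

View pics/s14.png

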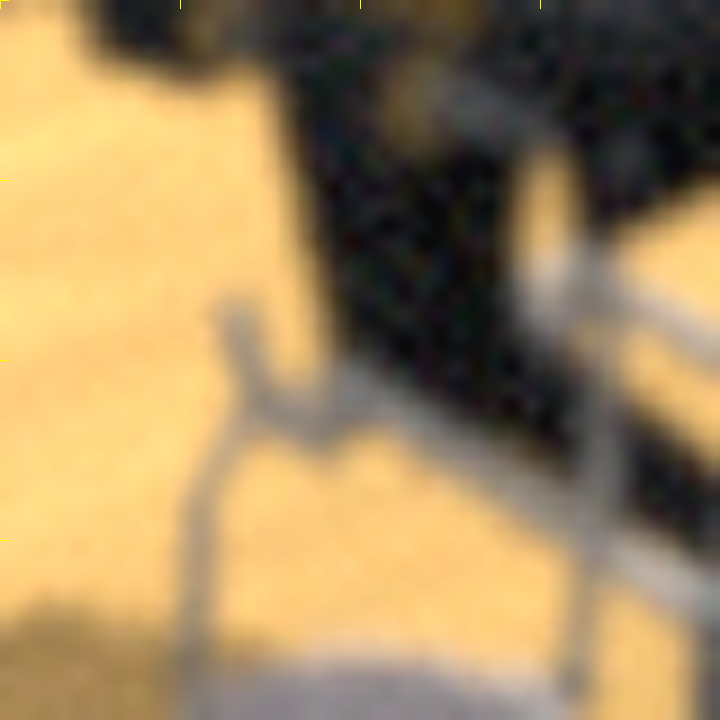

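>>> {"name": "step_arm", "arguments": {"moves": [[[0,0,0,0,-0.1,-0.02,0],[0,0,0,0.0,-0.22,0.03,0],[0,0,0,0.0,-0.24,0.13,0],[0,0,0,0.0,-0.25,0.22,0],[0,0,0,0.0,-0.26,0.25,0]]]}}

```text
time_s: 15.42
tcp_pos: [0.5277, 0.1406, 0.1949]
ee_rot: [[-0.121, 0.206, -0.971], [0.993, 0.025, -0.118], [-0.001, -0.978, -0.208]]
wrist_force: [0.2, 0.0, -4.9]
gripper_width: 0.129
```

>>> {"name": "step_arm", "arguments": {"moves": [[[0,0,0,0,0.06,0.01,0],[0,0,0,0.0,0.12,0.02,0],[0,0,0,0.0,0.18,0.04,0],[0,0,0,0.0,0.24,0.05,0],[0,0,0,0.0,0.3,0.06,0]]]}}

```text
time_s: 15.83
tcp_pos: [0.5281, 0.1407, 0.192]
ee_rot: [[-0.121, 0.207, -0.971], [0.993, 0.025, -0.118], [-0.001, -0.978, -0.208]]
wrist_force: [-1.4, -0.1, -3.3]
gripper_width: 0.121
```

>>> {"name": "step_arm", "arguments": {"moves": [[[0,0,0,0,0.02,0.0,0],[0,0,0,0.0,0.04,0.01,0],[0,0,0,0.0,0.06,0.01,0],[0,0,0,0.0,0.08,0.02,0],[0,0,0,0.0,0.1,0.02,0]]]}}

```text
time_s: 16.25
tcp_pos: [0.5283, 0.1408, 0.1917]
ee_rot: [[-0.121, 0.208, -0.971], [0.993, 0.025, -0.118], [-0.0, -0.978, -0.209]]
wrist_force: [-4.1, -0.4, 1.0]
gripper_width: 0.127
```

```bash
python3 nxt.py 530.5 141.2 190 187 -12; python3 -c "
from h import *
s=cap('scene');crop(s,335,125,40,40,18,'s15');crop(s,320,90,120,120,6,'s15b')"
```

```text
t16.25 tcp [528.3 140.8 191.7] F [-4.1 -0.4  1. ] M [-0.14  1.4   0.03] w0.127 j [ 35.   11.  -25.9   8.4 -42.7 -33.6]
rot [ 0.001 -0.001 -0.001] cm [ 0.01  0.21 -0.19] n 0.28 unit [ 0.05   0.754 -0.656]
```

View pics/s15.png

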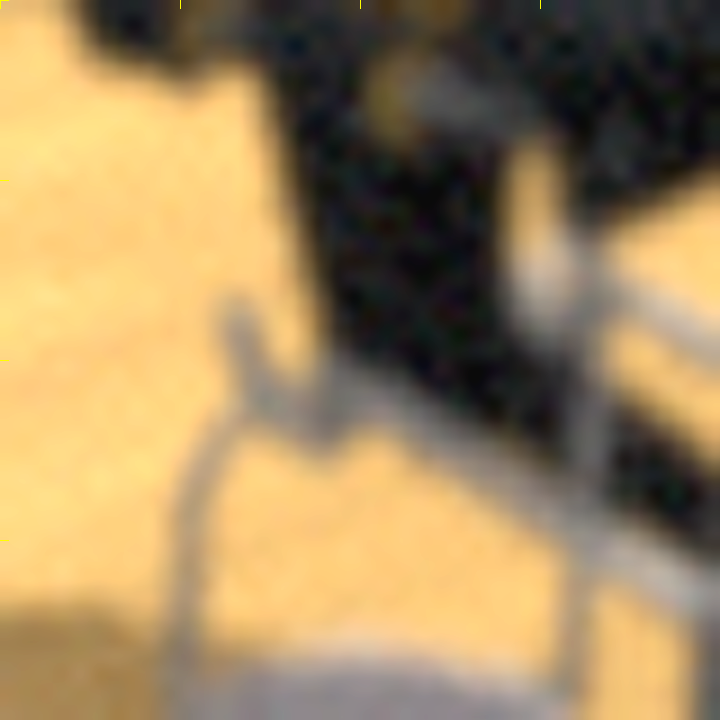

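View pics/s15b.png

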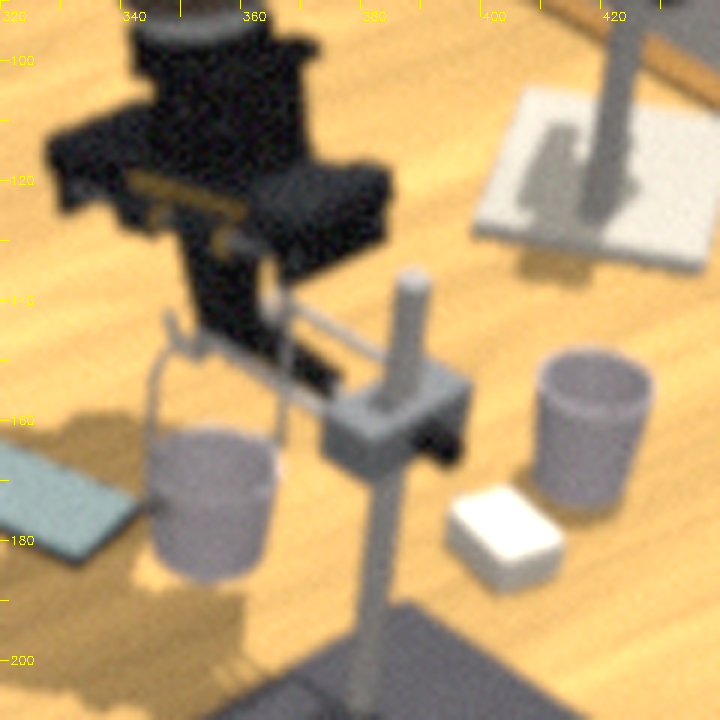

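>>> {"name": "step_arm", "arguments": {"moves": [[[0,0,0,0,0.0,0.02,0],[0,0,0,0.0,0.0,0.04,0],[0,0,0,0.0,0.01,0.06,0],[0,0,0,0.0,0.02,0.07,0],[0,0,0,0.0,0.02,0.07,0]]]}}

```text
time_s: 16.72
tcp_pos: [0.5281, 0.1409, 0.1915]
ee_rot: [[-0.121, 0.209, -0.97], [0.993, 0.025, -0.118], [-0.0, -0.978, -0.21]]
wrist_force: [-1.9, -2.1, 3.4]
gripper_width: 0.126
```

```bash
python3 nxt.py 530.5 141.2 190 187 -12
```

```text
t16.72 tcp [528.1 140.9 191.5] F [-1.9 -2.1  3.4] M [-0.53  0.84 -0.14] w0.126 j [ 35.   11.  -26.    8.4 -42.6 -33.7]
rot [ 0.002 -0.001 -0.   ] cm [ 0.   0.2 -0.2] n 0.28 unit [ 0.011  0.702 -0.712]
```

>>> {"name": "step_arm", "arguments": {"moves": [[[0,0,0,0,-0.02,0,0],[0,0,0,0.0,-0.03,0,0],[0,0,0,0.0,-0.03,0,0],[0,0,0,0.0,-0.03,0,0],[0,0,0,0.0,-0.03,0,0]]]}}

```text
time_s: 17.13
tcp_pos: [0.528, 0.1409, 0.1915]
ee_rot: [[-0.121, 0.208, -0.971], [0.993, 0.025, -0.118], [-0.0, -0.978, -0.21]]
wrist_force: [0.3, -2.6, 4.0]
gripper_width: 0.128
```

```bash
python3 nxt.py 530.5 141.2 190 187 -12
```

```text
t17.13 tcp [528.  140.9 191.5] F [ 0.3 -2.6  4. ] M [-0.6  0.2 -0.2] w0.128 j [ 35.   11.  -26.    8.4 -42.6 -33.7]
rot [ 0.002 -0.001 -0.   ] cm [-0.    0.2  -0.21] n 0.29 unit [-0.009  0.687 -0.727]
```

>>> {"name": "step_arm", "arguments": {"moves": [[[0,0,0,-0.02,-0.02,0,0],[0,0,0,-0.03,-0.03,0,12],[0,0,0,-0.03,-0.03,0,14],[0,0,0,-0.03,-0.03,0,16],[0,0,0,-0.03,-0.03,0,18]]]}}

```text
time_s: 17.55
tcp_pos: [0.527, 0.1405, 0.1907]
ee_rot: [[-0.121, 0.206, -0.971], [0.993, 0.025, -0.118], [-0.0, -0.978, -0.207]]
wrist_force: [1.3, -0.0, 0.8]
gripper_width: 0.163
```

```bash
python3 nxt.py 530.5 141.2 190 187 -12;python3 -c "
from h import *
s=cap('scene');crop(s,330,120,60,70,9,'s16')"
```

```text
t17.55 tcp [527.  140.5 190.7] F [ 1.3 -0.   0.8] M [ 0.07  0.4  -0.03] w0.163 j [ 35.   11.  -26.    8.3 -42.7 -33.6]
rot [-0.001 -0.001 -0.001] cm [ 0.03  0.14 -0.33] n 0.36 unit [ 0.078  0.39  -0.918]
```

View pics/s16.png

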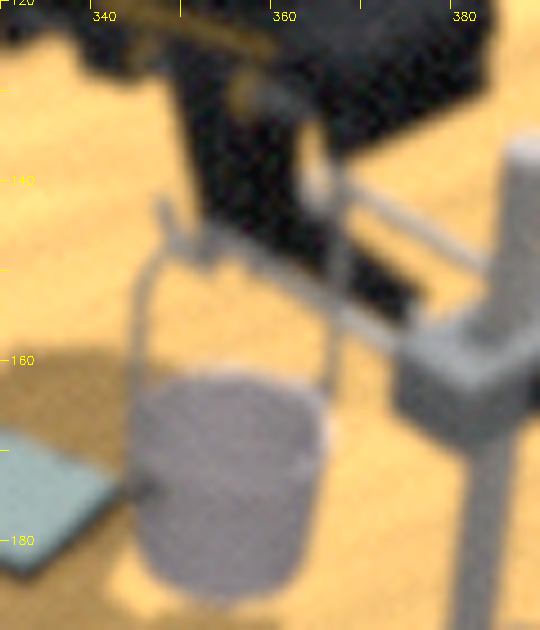

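>>> {"name": "step_arm", "arguments": {"moves": [[[0,0,0,0,0,-0.05,20],[0,0,0,0,0,-0.1,23],[0,0,0,0,0,-0.1,27],[0,0,0,0,0,-0.1,30],[0,0,0,0,0,-0.1,33]]]}}

```text
time_s: 18.02
tcp_pos: [0.5282, 0.1404, 0.1912]
ee_rot: [[-0.121, 0.206, -0.971], [0.993, 0.024, -0.118], [-0.001, -0.978, -0.208]]
wrist_force: [-0.4, -0.3, 0.2]
gripper_width: 0.303
```

```bash
python3 nxt.py 530.5 141.2 190 187 -12;python3 -c "
from h import *
s=cap('scene');crop(s,330,120,60,70,9,'s17')"
```

```text
t18.02 tcp [528.2 140.4 191.2] F [-0.4 -0.3  0.2] M [-0.04  0.54 -0.01] w0.303 j [ 34.9  11.  -25.9   8.3 -42.8 -33.6]
rot [-0.    -0.001 -0.001] cm [ 0.05  0.17 -0.21] n 0.27 unit [ 0.186  0.623 -0.76 ]
```

View pics/s17.png

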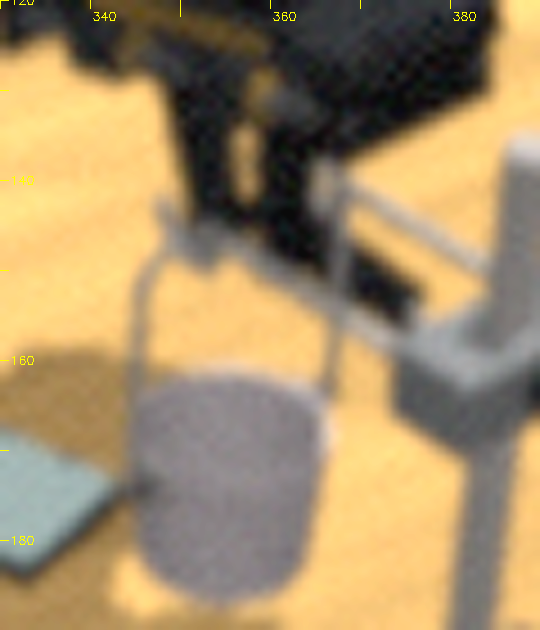

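>>> {"name": "step_arm", "arguments": {"moves": [[[0,0,0,0,-0.3,0,35],[0,0,0,0,-0.9,0,35],[0,0,0,0,-1.8,0,35],[0,0,0,0,-3,0,35],[0,0,0,0,-4.5,0,35]]]}}

```text
time_s: 18.48
tcp_pos: [0.5187, 0.1392, 0.2362]
ee_rot: [[-0.121, 0.206, -0.971], [0.993, 0.024, -0.118], [-0.001, -0.978, -0.208]]
wrist_force: [0.4, 1.0, -0.7]
gripper_width: 0.35
```

>>> {"name": "step_arm", "arguments": {"moves": [[[0,0,0,0,-1.8,0,35],[0,0,0,0,-3.6,0,35],[0,0,0,0,-5.4,0,35],[0,0,0,0,-7,0,35],[0,0,0,0,-8,0,35]]]}}

```text
time_s: 18.9
tcp_pos: [0.5027, 0.1376, 0.317]
ee_rot: [[-0.121, 0.211, -0.97], [0.993, 0.027, -0.118], [0.001, -0.977, -0.212]]
wrist_force: [0.9, -0.3, -0.4]
gripper_width: 0.349
```

>>> {"name": "step_arm", "arguments": {"moves": [[[0,0,0,0,-0.6,2,35],[0,0,0,0,-1,5,35],[0,0,0,0,-1,8,35],[0,0,0,0,-1,11,35],[0,0,0,0,-1,12,35]]]}}

```text
time_s: 19.32
tcp_pos: [0.3806, 0.1213, 0.2978]
ee_rot: [[-0.121, 0.205, -0.971], [0.993, 0.025, -0.118], [-0.0, -0.978, -0.207]]
wrist_force: [0.0, -0.6, -0.3]
gripper_width: 0.349
```

```bash
python3 -c "
from h import *
st();s=cap('scene');t=cap('top');crop(s,320,110,100,100,7,'s18');crop(t,220,110,100,120,5,'t18');cv2.imwrite('pics/sfull.png',s['image'][:,:,::-1])"
```

```text
t19.32 tcp [380.6 121.3 297.8] F [ 0.  -0.6 -0.3] M [-0.05  0.53  0.04] w0.349 j [ 47.3 -10.4 -31.6   8.9 -59.9 -44.2]
```

View pics/s18.png

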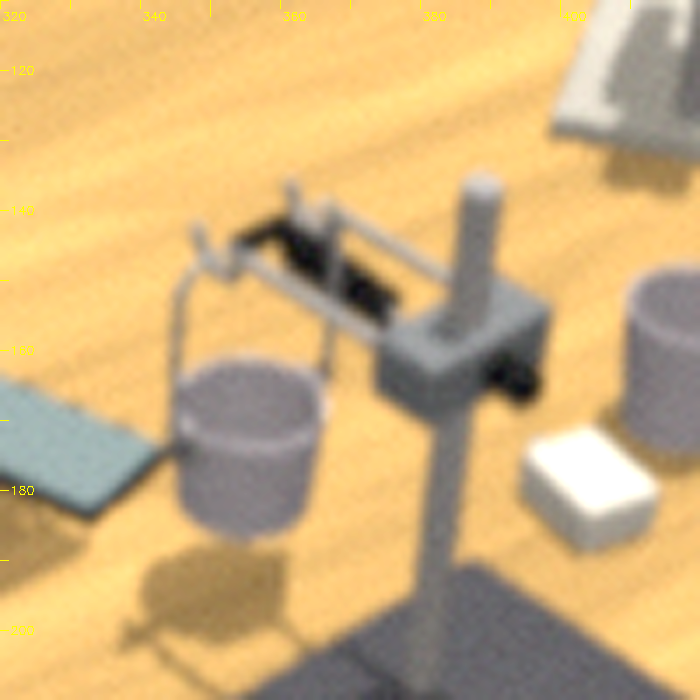

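View pics/t18.png

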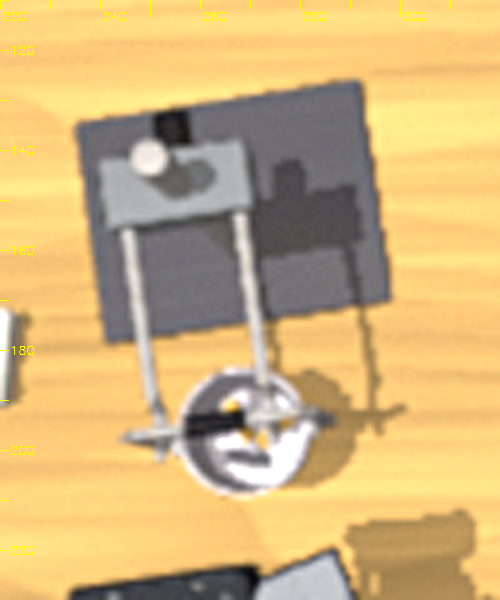

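View pics/sfull.png

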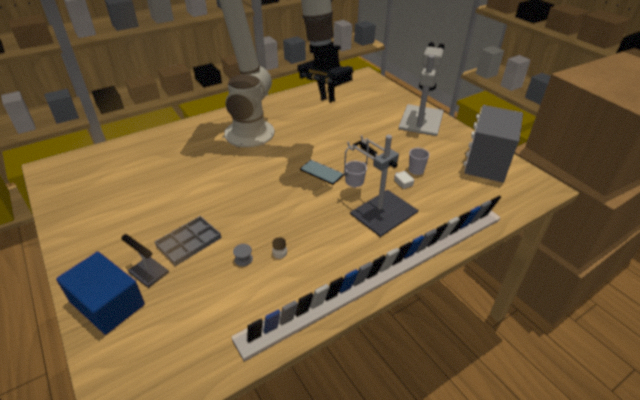

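The bail lies in both troughs, with the wire between each tip and back rise at about (350,147) and (363,141) in the scene view. The pail hangs upright and clear of the bench. I'll wait briefly and check that it is still.

>>> {"name": "step_arm", "arguments": {"moves": [[[0,0,0,0,0,0,35],[0,0,0,0,0,0,35],[0,0,0,0,0,0,35],[0,0,0,0,0,0,35],[0,0,0,0,0,0,35]]]}}

```text
time_s: 19.83
tcp_pos: [0.3845, 0.1231, 0.2983]
ee_rot: [[-0.12, 0.206, -0.971], [0.993, 0.024, -0.118], [-0.001, -0.978, -0.208]]
wrist_force: [0.4, -0.0, -0.4]
gripper_width: 0.352
```

>>> {"name": "step_arm", "arguments": {"moves": [[[0,0,0,0,0,0,35],[0,0,0,0,0,0,35],[0,0,0,0,0,0,35],[0,0,0,0,0,0,35],[0,0,0,0,0,0,35]]]}}

```text
time_s: 20.25
tcp_pos: [0.3839, 0.123, 0.2985]
ee_rot: [[-0.121, 0.207, -0.971], [0.993, 0.025, -0.118], [-0.0, -0.978, -0.208]]
wrist_force: [-0.5, -0.1, 0.4]
gripper_width: 0.353
```

```bash
python3 -c "
from h import *
st();a=[cap('scene')['image'][120:205,335:378].astype(int) for _ in range(4)]
print([round(abs(x-a[0]).mean(),2) for x in a])
o=cv2.imread('pics/sfull.png')[:,:,::-1][120:205,335:378].astype(int); print(abs(a[0]-o).mean())
print(r.finish_job())"
```

```text
t20.25 tcp [383.9 123.  298.5] F [-0.5 -0.1  0.4] M [-0.05  0.52  0.02] w0.353 j [ 47.1 -10.  -31.2   9.  -59.8 -44.1]
[np.float64(0.0), np.float64(1.91), np.float64(1.96), np.float64(1.97)]
1.9529411764705882
the job is handed in; nothing more can be done
None
```

The pail now hangs by its bail in both troughs of the stand, upright and clear of the bench, and I handed the job in at about 20.5 s. I swung the bail upright by its black grip with the pail standing in place. Then I carried the pail round to the front of the prongs, lowered it until the prongs took its weight, opened the jaws and backed off.

**Last checks:**
- **Seating:** both views show the wire in both troughs.
- **Stillness:** pictures taken up to about 1 s apart differ only by image noise, so the pail is not moving.
- **Contact:** the arm is free, with under 1 N at the wrist.
- **Other things:** everything else in the scene view stands where it was.

**What disagreed or went less smoothly:**
- **Seat height:** the images gave 193–197 mm. By touch the wire seated at about 199–200 mm. A second lowering, 3 mm to one side, met the floor at the same height, so I took it as the flat trough floor.
- **First lowering:** it pressed a little too far, about 17 N on the prongs with 8 N sideways. I lifted off and lowered more slowly. The second time it peaked at about 10 N and I eased off a little before opening.
- **Swinging the bail:** wrist forces stayed within about 4–5 N, and the pictures showed no visible shift of the pail.

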